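# Put the condiments on their fitting coasters

### The job

Set the table condiments out: stand the salt shaker in the smallest round wooden coaster, the mustard pot in the middle-sized one and the jam jar in the largest, and lay the lemon lengthways in the oval dish. Each must sit down inside the rim on the floor of its own holder, with the shaker, pot and jar upright; do not tip any of these three over on the way. Leave the apple and the glass behind them where they are.

Things in the scene. Friction and masses are not known exactly. Their poses are not given: they have to be found in the camera images.
- salt_shaker: salt shaker: clear round body with a rounded pale grey top, 44 mm in diameter up to about 70 mm, top narrowing to 34 mm, 90 mm tall, about 0.1 kg, loose; origin: centre of the underside, z up. Grip it 45 to 55 mm above its underside
- mustard_pot: mustard pot: small round white stoneware pot with a thin blue band and a brown wooden lid (fixed) that has a little knob; body 52 mm in diameter up to 48 mm, 69 mm tall over the knob, about 0.2 kg, loose; origin: centre of the underside, z up. Grip it 35 to 42 mm above its underside
- jam_jar: jam jar: glass jar of red jam with a yellow lid, 86 mm tall, body 60 mm wide along its x axis and 68 mm along its y axis, lid 61 mm in diameter, about 0.28 kg, loose; lid fixed; origin: centre of the underside, z up. Grip it across its x axis about 50 mm above its underside; at the start its x axis lies within 0.35 rad of the world y axis
- lemon: lemon: yellow, lying on its side, 78 mm long along its own x axis, 55 mm thick along y, 56 mm high, about 0.11 kg, loose; origin: centre of its underside at the start (it turns with the lemon, so use point lemon_center). Grip it across its thickness, 28 to 35 mm above its underside
- lemon_center (a point): the middle of the lemon, 28 mm above the worktop at the start; x along the lemon's length (within 0.35 rad of world x at the start)
- coaster_small: a low round coaster of turned wood with a raised rim; the smallest of the three; inside diameter 56 mm, outside diameter at most 69 mm, rim top 16 mm above the worktop, floor (cork-coloured inside) 5 mm above the worktop; fixed to the worktop; origin: centre of the underside, on the worktop; z up. It is meant for the salt shaker, which has a foot 44 mm across
- coaster_medium: a low round coaster of turned wood with a raised rim; the middle-sized of the three; inside diameter 68 mm, outside diameter at most 81 mm, rim top 16 mm above the worktop, floor (cork-coloured inside) 5 mm above the worktop; fixed to the worktop; origin: centre of the underside, on the worktop; z up. It is meant for the mustard pot, which has a foot 52 mm across
- coaster_large: a low round coaster of turned wood with a raised rim; the largest of the three; inside diameter 88 mm, outside diameter at most 101 mm, rim top 16 mm above the worktop, floor (cork-coloured inside) 5 mm above the worktop; fixed to the worktop; origin: centre of the underside, on the worktop; z up. It is meant for the jam jar, which has a foot 60 by 68 mm across
- oval_dish: oval grey stoneware dish for the lemon: inside 97 mm long along its x axis and 69 mm wide along y, outside 115 by 87 mm, floor 5 mm and rim top 13 mm above the worktop; fixed to the worktop; origin: centre of the underside, x along its length (within 0.35 rad of world x), z up
- apple: a red apple, 75 mm across and 72 mm high, loose, behind the work; origin: centre of its underside. To be left alone
- glass: a clear drinking glass, 81 mm across and 93 mm high, loose, behind the work at the left, under the wall cabinets (their door handles reach out to x = 0.59 m, from 0.58 m above the worktop; their underside is 0.49 m above it, from x = 0.62 m back: keep wrist and arm clear of them); origin: centre of its underside. To be left alone
Mind the look-alikes: they are no part of the job. What is shaped like the coaster_large but purple is not meant. Of the things shaped like the mustard_pot, the white one is meant.

How it is judged:
By the outcome, as a careful person would: the job done as asked, in the order asked, and still so for the second after the job is handed in, with the robot touching nothing.
It also fails if it takes over 115 s, if anything falls off the work surface, if the arm or the gripper's body presses on something with over 40 N, if the wrist force passes 120 N, or if a joint passes its speed limit or range.

### The arm

A 7-joint arm with a two-finger parallel gripper is mounted at the origin on a cart in front of the work surface, level with it; the furniture and walls round the work are solid. World frame = base frame: x ahead of the robot, y to its left, z up, the work surface at z = 0. Lengths are in m, angles in rad, forces in N, time in s.
With the tool pointing down it reaches from about 0.425 to 0.875 m from the base axis. Payload 4.7 kg.
Tool frame: the origin (TCP) lies at the very end of the fingers, on their centre line; the grasp point (between the pads) lies 19 mm behind it; z points along the fingers, y is the direction in which the jaws open and shut (so a half turn about z gives the same grasp; the last joint's range is limited). The gripper opens to 87 mm and grips with 3 to 60 N. Pads are 19 mm wide; open, the fingers measure 117 mm over their backs; the gripper's body (75 mm by 190 mm) begins 51 mm behind the grasp point.
Start: joints at [1.352, 0.321, -0.07, 1.45, 0.023, 1.371, -0.057], TCP at [0.15, -0.632, 0.197] pointing down, gripper open.
Joint ranges: [-2.86, 2.86], [-0.3, 2.09], [-1.38, 1.24], [0.06, 2.45], [-1.56, 4.7], [0.09, 2.05], [-2.69, 2.69]. Speed limits (rad/s): [2.57, 2.57, 3.14, 3.14, 3.14, 3.14, 3.14].

### API

Orientations are given as a rotation vector (axis times angle).
In Python, from plant import manip, eyes gives the robot as it stands. The module is installed in compiled form; this text tells all that it offers.
- The arm moves only by the shell command python3 -m handwheel 'ROWS'. ROWS is JSON, a list of rows, each an object with "fingers": the gripper command: -1 is shut, 1 is fully open, values between are in proportion; "travel": the shift along the tool's x, y, z in units of 25 mm (1.0 is 25 mm), a list of three; "dr": the turn, a rotation vector about the tool's x, y, z in degrees, a list of three. A call has 1 to 10 rows; each row shifts and turns the commanded pose from where the row before left it, along the tool's axes as they then stand; what a row does not reach is not made up. A row lasts 1/12 s, in which the tool goes at most 41.7 mm and 7.16 degrees, less where a joint would pass 70% of its speed; a pose out of reach is approached as far as the arm can. A call is refused whole if a number of a shift passes 1 or a number of a turn 7.16, either way. A call with a gripper value outside its range is refused whole. The fingers move at their own pace and stop on an object; the grip force is fixed at half the most. Time passes only in rows, so rows that do not move let the fingers close. It gives the time, the measured TCP pose, the force and the opening at its end, in the units of the state.
- manip.get_obs(): the state, without advancing time (a new reading comes with each control period).
- eyes.snapshot(name): name is "scene" or "top" or "wrist"; returns (picture, depth): 384x512x3 uint8, blue, green, red; 384x512 float32, m along the optical axis (not along the pixel's ray), 0 where there is no reading.
- eyes.get_calibration(name): a dict with "fovy" (degrees; the focal length in pixels is half the picture's height over the tangent of half this angle, whatever the lens; pixels are square), "cx", "cy" (the principal point, pixels), "cam_to_world" (4x4, takes a point from camera to world coordinates). Camera axes: x right, y down, z forward; pixel columns grow to the right and rows downward; lengths in m; the calibration is good to about 2 mm. A picture is of the moment at which its call begins: read the wrist's pose just before it. get_calibration takes no time and is no camera call; for the wrist camera it gives the pose at the moment of the call.
- manip.sign_off(): hands the job in, once; it reports no verdict.
The state is a dict: "clock": time; "joint_positions": joint angles; "qvel": joint speeds; "joint_efforts": joint torques, N m; "eef_pos": TCP position; "tcp_rot": TCP orientation; "ft_force": force on the tool from outside, world axes, zero at the start; "wrist_torque": the same for the moment, N m; "grip_width": finger opening in m.
Only numpy, scipy, OpenCV 4.12 (cv2) and the standard library are available. Lean on these libraries where they do the work, as an engineer would, in place of code of your own. Each camera call takes 0.05 s, during which the arm holds its last target. There are 200 camera calls.

## Working session

There is one attempt and no reset: what is moved stays moved. The work goes in short steps, Python scripts to look and compute and a shell command to move; the robot and the scene stay as the last step left them, time stands still between calls to the robot, and variables do not carry over. Pictures are saved under pics/ and viewed, about 12 in all and at most 16, crops included, and the job is handed in when it is done.

```bash
mkdir -p pics
cat > h.py <<'E'
from plant import manip, eyes
import numpy as np, cv2
def cal(n):
    c=eyes.get_calibration(n); f=192/np.tan(np.radians(c['fovy'])/2); return f,c['cx'],c['cy'],np.array(c['cam_to_world'])
def cloud(n,d,K=None):
    f,cx,cy,T=K or cal(n); v,u=np.mgrid[:384,:512]
    p=np.stack([(u-cx)/f*d,(v-cy)/f*d,d],-1); return p@T[:3,:3].T+T[:3,3]
def snap(n,name):
    K=cal(n); im,d=eyes.snapshot(n); cv2.imwrite('pics/'+name+'.png',im); np.savez('pics/'+name+'.npz',im=im,P=cloud(n,d,K),d=d); return im,d,cloud(n,d,K)
E
python3 - <<'E'
from h import *
print(manip.get_obs())
for n in('top','scene'):
    im,d,P=snap(n,n+'0'); print(n,cal(n))
a=cv2.imread('pics/top0.png');cv2.imwrite('pics/top0x.png',cv2.resize(a,(800,600)))
a=cv2.imread('pics/scene0.png');cv2.imwrite('pics/scene0x.png',cv2.resize(a,(800,600)))
E
```

```text
{'clock': 0.0, 'joint_positions': array([ 1.3521553 ,  0.32181937, -0.07009759,  1.45167392,  0.02264404,
        1.37080546, -0.05689007]), 'qvel': array([-0.00206858, -0.00017719, -0.0012531 , -0.00021253, -0.00148952,
        0.00058101,  0.00136327]), 'joint_efforts': array([-5.73328562e-04, -4.91291463e+01, -4.04273076e-01, -3.12535286e+01,
       -6.39813929e-02,  4.36455267e-02,  1.65322999e-04]), 'eef_pos': array([ 0.14971986, -0.63189952,  0.19586458]), 'tcp_rot': array([-3.11846120e+00, -3.64641128e-01,  5.64094141e-04]), 'ft_force': array([-0.98543859,  0.55968169,  0.04738018]), 'wrist_torque': array([-0.02187099, -0.06661472,  0.01327203]), 'grip_width': 0.08712505870645466}
top (np.float64(356.2251110820424), 252.11574155745194, 198.33411882097923, array([[ 0.02605353, -0.99146751,  0.12772391,  0.37386997],
       [-0.99962124, -0.02470589,  0.01212438, -0.01317261],
       [-0.0088654 , -0.12799142, -0.99173565,  1.22202808],
       [ 0.        ,  0.        ,  0.        ,  1.        ]]))
scene (np.float64(403.3745151731085), 251.6338468879217, 202.20187729682087, array([[-0.66321263, -0.53044284,  0.52799565, -0.10182834],
       [-0.74841375,  0.47482821, -0.46304971,  0.50971216],
       [-0.00508582, -0.70225962, -0.71190278,  0.88372797],
       [ 0.        ,  0.        ,  0.        ,  1.        ]]))
```

View pics/top0x.png

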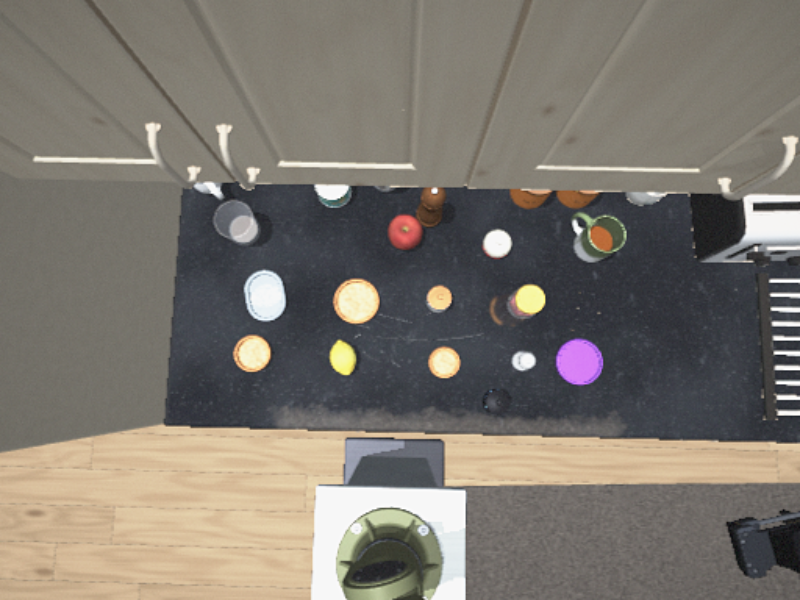

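View pics/scene0x.png

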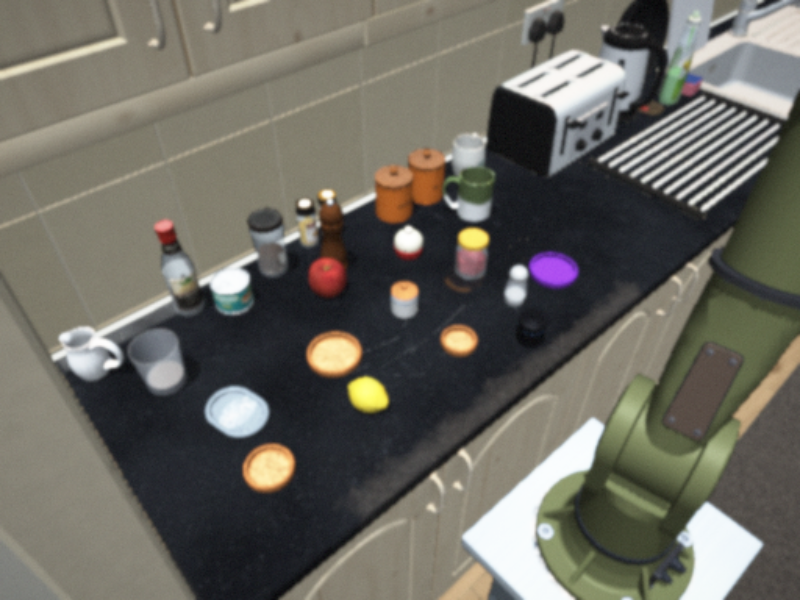

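Top view (800×600): the mustard candidates are the brown-lidded white pot at (440,298), the white-and-red one at (497,243) and the black one at (497,400). I choose (440,298). Coaster candidates are (444,362), (252,353), (357,301) and the purple one at (580,362), which is excluded. The shaker is at (524,360), the jar at (526,300), the lemon at (343,357) and the dish at (265,296).

Run:
```python
from h import *
Z={n:np.load(f'pics/{n}0.npz') for n in('top','scene')}
s=512/800
for nm,c,r in [('salt',(524,360),24),('mustard',(440,298),24),('jar',(526,300),34),('lemon',(343,357),28),('small',(444,362),26),('med',(252,353),30),('large',(357,301),34),('dish',(265,296),40),('redwhite',(497,243),22),('black',(497,400),20)]:
    P=Z['top']['P'];u,v=int(c[0]*s),int(c[1]*s);q=P[v,u]
    out=[]
    for n in Z:
        P=Z[n]['P'].reshape(-1,3);ok=Z[n]['d'].ravel()>0
        m=ok&(np.hypot(P[:,0]-q[0],P[:,1]-q[1])<.065)&(P[:,2]>.008)
        p=P[m]
        if len(p)<10: out.append((n,len(p)));continue
        if nm in('small','med','large','dish'):
            p=p[p[:,2]<.03]; (cx,cy),(w,h),a=cv2.minAreaRect((p[:,:2]*1000).astype(np.float32)); out.append((n,len(p),np.round([cx,cy,w,h,a],1).tolist(),p[:,2].max().round(3)))
        else:
            t=p[p[:,2]>np.percentile(p[:,2],97)-.02] if nm!='lemon' else p
            (cx,cy),(w,h),a=cv2.minAreaRect((t[:,:2]*1000).astype(np.float32)); out.append((n,len(t),np.round([cx,cy,w,h,a],1).tolist(),p[:,2].max().round(3)))
    print(nm,np.round(q,3),out)
a=np.load('pics/top0.npz')['im'][135:275,140:400];cv2.imwrite('pics/c1.png',cv2.resize(a,None,fx=3,fy=3,interpolation=cv2.INTER_CUBIC))
```

```text
salt [ 0.426 -0.265  0.085] [('top', 94, [424.4, -273.2, 29.2, 32.5, 0.7], np.float64(0.091)), ('scene', 102, [420.4, -267.8, 32.4, 30.9, 65.2], np.float64(0.093))]
mustard [ 0.552 -0.093  0.069] [('top', 181, [553.3, -93.9, 49.9, 46.6, 0.2], np.float64(0.072)), ('scene', 18, [616.2, -92.5, 21.6, 2.2, 84.9], np.float64(0.566))]
jar [ 0.547 -0.268  0.086] [('top', 281, [551.0, -279.4, 56.7, 59.1, 49.3], np.float64(0.091)), ('scene', 241, [548.0, -273.6, 57.1, 60.3, 44.7], np.float64(0.091))]
lemon [0.424 0.107 0.052] [('top', 276, [423.4, 107.2, 70.5, 50.3, 1.7], np.float64(0.061)), ('scene', 434, [418.7, 113.6, 64.6, 53.6, 48.6], np.float64(0.058))]
small [ 0.421 -0.11   0.006] [('top', 118, [419.5, -110.6, 64.3, 64.6, 1.2], np.float64(0.022)), ('scene', 160, [417.5, -104.5, 66.2, 65.4, 88.6], np.float64(0.019))]
med [0.431 0.311 0.005] [('top', 166, [427.3, 306.5, 74.8, 79.7, 0.5], np.float64(0.02)), ('scene', 287, [425.1, 311.1, 77.9, 78.4, 10.4], np.float64(0.02))]
large [0.551 0.086 0.005] [('top', 216, [546.8, 85.0, 97.3, 96.6, 1.5], np.float64(0.022)), ('scene', 273, [546.7, 88.8, 97.5, 98.7, 51.1], np.float64(0.02))]
dish [0.556 0.291 0.002] [('top', 266, [555.2, 286.8, 113.5, 85.5, 12.0], np.float64(0.02)), ('scene', 338, [554.6, 291.1, 114.7, 86.1, 11.0], np.float64(0.017))]
redwhite [ 0.676 -0.215  0.057] [('top', 1010, [619.0, -215.7, 65.1, 2.9, 90.0], np.float64(0.898)), ('scene', 266, [630.8, -214.8, 24.6, 105.1, 0.9], np.float64(0.544))]
black [ 0.342 -0.214  0.069] [('top', 193, [338.5, -218.5, 44.8, 49.0, 1.3], np.float64(0.072)), ('scene', 214, [335.9, -213.7, 50.0, 50.8, 55.8], np.float64(0.07))]
```

View pics/c1.png

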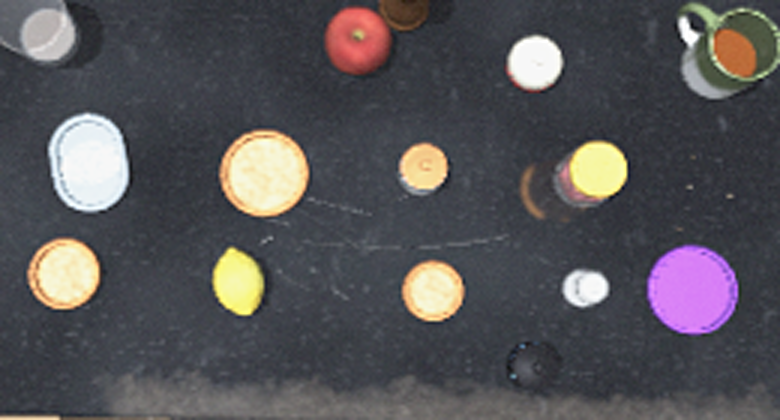

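```bash
python3 -m handwheel '[{"fingers":1,"travel":[0,0,0],"dr":[0,0,6.7]},{"fingers":1,"travel":[0,0,0],"dr":[0,0,6.7]},{"fingers":1,"travel":[0.7,-1,0],"dr":[0,0,0]},{"fingers":1,"travel":[0.7,-1,0],"dr":[0,0,0]},{"fingers":1,"travel":[0.7,-1,0],"dr":[0,0,0]},{"fingers":1,"travel":[0.7,-1,0],"dr":[0,0,0]},{"fingers":1,"travel":[0.7,-1,0],"dr":[0,0,0]},{"fingers":1,"travel":[0.7,-1,0],"dr":[0,0,0]},{"fingers":1,"travel":[0.7,-1,0],"dr":[0,0,0]},{"fingers":1,"travel":[0.7,-1,0],"dr":[0,0,0]}]'
python3 -m handwheel '[{"fingers":1,"travel":[0.7,-1,0],"dr":[0,0,0]},{"fingers":1,"travel":[0.7,-1,0],"dr":[0,0,0]},{"fingers":1,"travel":[0.7,-1,0],"dr":[0,0,0]},{"fingers":1,"travel":[0.7,-1,0],"dr":[0,0,0]},{"fingers":1,"travel":[0.7,-1,0],"dr":[0,0,0]},{"fingers":1,"travel":[0,0,0],"dr":[0,0,0]},{"fingers":1,"travel":[0,0,0],"dr":[0,0,0]}]'
python3 - <<'E'
from h import *
o=manip.get_obs();print(o['eef_pos'],o['tcp_rot'],o['joint_positions'])
im,d,P=snap('wrist','w1');print(cal('wrist'))
E
```

```text
clock: 0.93
eef_pos: [0.2906, -0.431, 0.1966]
tcp_rot: [-3.141, 0.002, 0.001]
ft_force: [0.1, -0.5, 0.8]
grip_width: 0.0874
clock: 1.52
eef_pos: [0.3787, -0.306, 0.1968]
tcp_rot: [3.142, 0.005, -0.001]
ft_force: [-0.9, -0.1, -0.1]
grip_width: 0.0871
[ 0.37872738 -0.30597857  0.19679445] [ 3.14151908e+00  5.30582649e-03 -5.71581276e-04] [ 0.96802316 -0.01308029 -0.33841028  1.83168735 -0.00420071  1.3224989
 -0.93674538]
(np.float64(320.46795374446384), 249.32466449134606, 182.55297996222654, array([[ 3.42906411e-04, -9.55873067e-01, -2.93779785e-01,
         4.58658936e-01],
       [-9.99999220e-01,  2.51217572e-05, -1.24896053e-03,
        -3.07478286e-01],
       [ 1.20122799e-03,  2.93779984e-01, -9.55872313e-01,
         3.85177929e-01],
       [ 0.00000000e+00,  0.00000000e+00,  0.00000000e+00,
         1.00000000e+00]]))
```

View pics/w1.png

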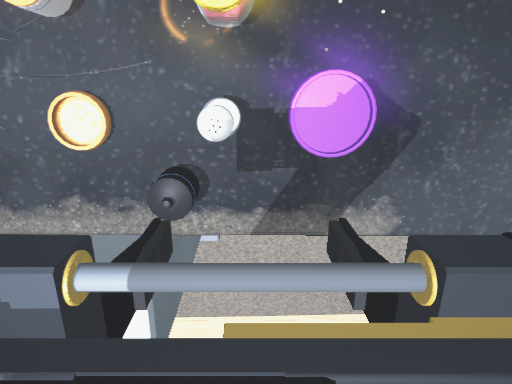

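The wrist view shows the salt cap at (216,120), the small coaster at (79,120), the black look-alike at (172,195), the purple look-alike at (332,113) and the jar at the top (222,5). I'll fit circles to refine the positions.

```bash
cat >> h.py <<'E'
from scipy.optimize import least_squares
G=dict(salt=(.422,-.27,.022,.02,.066),mustard=(.553,-.093,.026,.008,.044),black=(.337,-.216,.026,.008,.044),small=(.419,-.108,None,.012,.03),med=(.426,.309,None,.012,.03),large=(.547,.087,None,.012,.03),jarlid=(.549,-.276,None,.076,.1))
def fit(P,nm,g=None,r=None,z=None):
    x,y,r0,z0,z1=G[nm]
    if g is not None:x,y=g
    p=P.reshape(-1,3);p=p[np.isfinite(p).all(1)];p=p[(p[:,2]>z0)&(p[:,2]<z1)&(np.hypot(p[:,0]-x,p[:,1]-y)<.06)]
    if len(p)<15:return nm,len(p)
    if r0: f=least_squares(lambda c:np.hypot(p[:,0]-c[0],p[:,1]-c[1])-r0,[x,y],loss='soft_l1',f_scale=.002).x
    else:
        c,r0=cv2.minEnclosingCircle((p[:,:2]*1000).astype(np.float32)); f=np.array([*c,r0])/1000
    return nm,len(p),np.round(f*1000,1)
E
python3 - <<'E'
from h import *
for n in('w1','top0','scene0'):
    P=np.load(f'pics/{n}.npz')['P']
    for k in G: print(n,*fit(P,k))
E
```

```text
w1 salt 419 [ 422.2 -271.8]
w1 mustard 447 [554.2 -94.1]
w1 black 412 [ 338.2 -217.9]
w1 small 900 [ 418.8 -110.3   33.8]
w1 med 0
w1 large 0
w1 jarlid 398 [ 527.8 -279.1   19.7]
top0 salt 58 [ 425.9 -278.2]
top0 mustard 24 [554.7 -95. ]
top0 black 23 [ 338.6 -219.2]
top0 small 83 [ 418.9 -109.8   33.5]
top0 med 98 [426.6 305.8  39.6]
top0 large 115 [547.3  84.   49.6]
top0 jarlid 278 [ 551.1 -279.9   30.3]
scene0 salt 154 [ 425.6 -274.7]
scene0 mustard 145 [553.4 -92.5]
scene0 black 163 [ 337.9 -216.1]
scene0 small 109 [ 417.9 -105.3   34.3]
scene0 med 199 [425.3 310.2  40.1]
scene0 large 172 [546.6  87.6  50.9]
scene0 jarlid 218 [ 547.6 -275.9   32.6]
```

```bash
python3 -m handwheel '[{"fingers":1,"travel":[0.87,-0.68,0],"dr":[0,0,0]},{"fingers":1,"travel":[0.87,-0.68,0],"dr":[0,0,0]},{"fingers":1,"travel":[0,0,1],"dr":[0,0,0]},{"fingers":1,"travel":[0,0,1],"dr":[0,0,0]},{"fingers":1,"travel":[0,0,0.5],"dr":[0,0,0]},{"fingers":1,"travel":[0,0,0],"dr":[0,0,0]},{"fingers":1,"travel":[0,0,0],"dr":[0,0,0]}]'
python3 - <<'E'
from h import *
o=manip.get_obs();print(o['eef_pos'],o['tcp_rot'])
im,d,P=snap('wrist','w2')
for k in('salt','small'):print(*fit(P,k))
E
```

```text
clock: 2.15
eef_pos: [0.4201, -0.2748, 0.1339]
tcp_rot: [-3.141, 0.005, 0.002]
ft_force: [-0.4, -1.1, -0.0]
grip_width: 0.0868
[ 0.42012728 -0.27475356  0.13386479] [-3.14071241e+00  5.22800800e-03  2.48175716e-03]
salt 773 [ 421.4 -273.8]
small 1166 [ 418.7 -109.8   33.8]
```

```bash
python3 -m handwheel '[{"fingers":1,"travel":[0.06,-0.06,0.8],"dr":[0,0,0]},{"fingers":1,"travel":[0,0,0.8],"dr":[0,0,0]},{"fingers":1,"travel":[0,0,0.8],"dr":[0,0,0]},{"fingers":1,"travel":[0,0,0.8],"dr":[0,0,0]},{"fingers":1,"travel":[0,0,0.7],"dr":[0,0,0]},{"fingers":1,"travel":[0,0,0.2],"dr":[0,0,0]},{"fingers":1,"travel":[0,0,0],"dr":[0,0,0]},{"fingers":-1,"travel":[0,0,0],"dr":[0,0,0]},{"fingers":-1,"travel":[0,0,0],"dr":[0,0,0]},{"fingers":-1,"travel":[0,0,0],"dr":[0,0,0]}]'
python3 -m handwheel '[{"fingers":-1,"travel":[0,0,0],"dr":[0,0,0]},{"fingers":-1,"travel":[0,0,0],"dr":[0,0,0]},{"fingers":-1,"travel":[0,0,0],"dr":[0,0,0]},{"fingers":-1,"travel":[0,0,0],"dr":[0,0,0]}]'
```

```text
clock: 3.03
eef_pos: [0.4239, -0.2731, 0.0335]
tcp_rot: [3.14, -0.002, 0.003]
ft_force: [0.4, -0.7, -0.9]
grip_width: 0.0742
clock: 3.37
eef_pos: [0.4229, -0.2724, 0.0321]
tcp_rot: [3.141, -0.002, 0.0]
ft_force: [0.6, -0.5, -0.0]
grip_width: 0.048
```

```bash
python3 -m handwheel '[{"fingers":-1,"travel":[0,0,0],"dr":[0,0,0]},{"fingers":-1,"travel":[0,0,0],"dr":[0,0,0]},{"fingers":-1,"travel":[0,0,0],"dr":[0,0,0]},{"fingers":-1,"travel":[0,0,0],"dr":[0,0,0]}]'
python3 -m handwheel '[{"fingers":-1,"travel":[0,0,-0.5],"dr":[0,0,0]},{"fingers":-1,"travel":[0,0,-0.8],"dr":[0,0,0]},{"fingers":-1,"travel":[0,0,-0.8],"dr":[0,0,0]},{"fingers":-1,"travel":[0,0,0],"dr":[0,0,0]}]'
```

```text
clock: 3.7
eef_pos: [0.4227, -0.2722, 0.0319]
tcp_rot: [-3.142, 0.002, 0.0]
ft_force: [-0.0, 0.1, -0.1]
grip_width: 0.0326
clock: 4.03
eef_pos: [0.4252, -0.2737, 0.088]
tcp_rot: [3.138, -0.002, 0.008]
ft_force: [1.4, -0.2, -1.3]
grip_width: 0.0329
```

Run:
```python
from h import *
im,d,P=snap('scene','s2'); a=im[100:330,200:440]; b,_,P=snap('wrist','w3')
cv2.imwrite('pics/c2.png',np.hstack([cv2.resize(a,(400,384)),b[:,100:400]]))
```

```text
(no output)
```

View pics/c2.png

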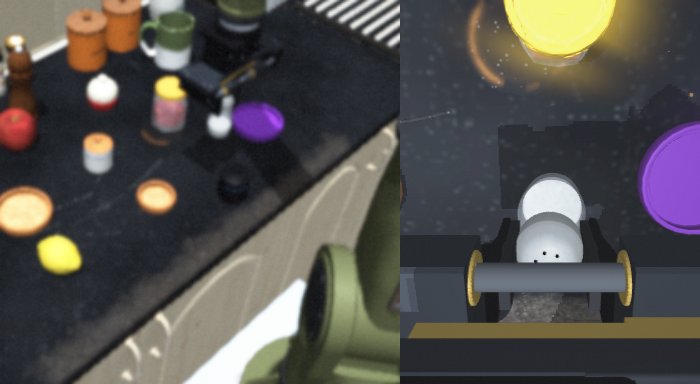

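The shaker is lifted and hangs in the fingers with its cap at (548,240) and foot at (552,205), gripped at a narrower waist. I'll check the points for tilt.

Run:
```python
from h import *
for n in('w3','s2'):
    P=np.load(f'pics/{n}.npz')['P'].reshape(-1,3)
    p=P[(abs(P[:,0]-.424)<.03)&(abs(P[:,1]+.273)<.03)]
    for z in np.arange(.03,.16,.01):
        q=p[(p[:,2]>z)&(p[:,2]<=z+.01)]
        if len(q)>3: print(n,round(z,2),len(q),np.round(np.r_[q.min(0)[:2],q.max(0)[:2]]*1000))
print(manip.get_obs()['eef_pos'])
```

```text
w3 0.05 14 [ 439. -285.  446. -261.]
w3 0.06 113 [ 437. -292.  447. -260.]
w3 0.07 132 [ 438. -293.  448. -259.]
w3 0.08 359 [ 426. -296.  448. -254.]
w3 0.09 579 [ 427. -296.  448. -254.]
w3 0.1 594 [ 429. -293.  446. -256.]
w3 0.11 785 [ 429. -299.  444. -248.]
w3 0.12 715 [ 417. -299.  443. -248.]
w3 0.13 1870 [ 419. -300.  443. -246.]
w3 0.14 1770 [ 424. -302.  440. -245.]
w3 0.15 631 [ 414. -302.  436. -244.]
s2 0.05 7 [ 410. -272.  440. -256.]
s2 0.06 30 [ 407. -282.  442. -251.]
s2 0.07 30 [ 406. -277.  443. -251.]
s2 0.08 37 [ 404. -281.  437. -250.]
s2 0.09 37 [ 406. -279.  441. -250.]
s2 0.1 32 [ 405. -278.  435. -251.]
s2 0.11 36 [ 408. -293.  437. -246.]
s2 0.12 36 [ 408. -297.  430. -245.]
s2 0.13 44 [ 406. -299.  425. -245.]
s2 0.14 28 [ 410. -297.  423. -245.]
s2 0.15 11 [ 412. -302.  418. -243.]
[ 0.4231164  -0.27255941  0.08475435]
```

```bash
python3 -m handwheel '[{"fingers":-1,"travel":[0,-0.5,0],"dr":[0,0,0]},{"fingers":-1,"travel":[0,-1,0],"dr":[0,0,0]},{"fingers":-1,"travel":[-0.1,-1,0],"dr":[0,0,0]},{"fingers":-1,"travel":[0,-1,0],"dr":[0,0,0]},{"fingers":-1,"travel":[0,-1,0],"dr":[0,0,0]},{"fingers":-1,"travel":[0,-1,0],"dr":[0,0,0]},{"fingers":-1,"travel":[0,-0.7,0],"dr":[0,0,0]},{"fingers":-1,"travel":[0,-0.3,0],"dr":[0,0,0]},{"fingers":-1,"travel":[0,0,0],"dr":[0,0,0]},{"fingers":-1,"travel":[0,0,0],"dr":[0,0,0]}]'
python3 - <<'E'
from h import *
o=manip.get_obs();e=o['eef_pos'];print(e,o['tcp_rot'])
im,d,P=snap('wrist','w4')
p=P.reshape(-1,3);p=p[(p[:,2]>.06)&(p[:,2]<.1)&(np.hypot(*(p[:,:2]-e[:2]).T)<.035)&(p[:,0]>e[0]+.013)]
print(len(p),least_squares(lambda c:np.hypot(p[:,0]-c[0],p[:,1]-c[1])-.022,e[:2],loss='soft_l1',f_scale=.002).x, fit(P,'small'))
cv2.imwrite('pics/w4.png',im)
E
```

```text
clock: 4.97
eef_pos: [0.4199, -0.11, 0.0838]
tcp_rot: [3.141, -0.001, -0.002]
ft_force: [0.5, 0.2, -1.5]
grip_width: 0.0327
[ 0.41990088 -0.10999036  0.08382034] [ 3.14131753e+00 -9.25494559e-04 -1.73513496e-03]
1123 [ 0.42058519 -0.11139628] ('small', 985, array([ 419.2, -109.2,   33.6]))
```

View pics/w4.png

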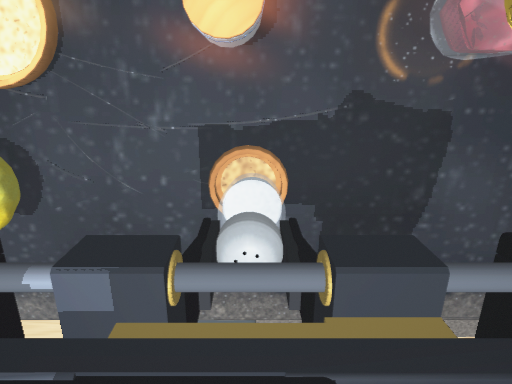

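The shaker, with its foot at (252,200), hangs just over the small coaster at (248,183), within 2 mm. I'll lower it and release.

```bash
python3 -m handwheel '[{"fingers":-1,"travel":[-0.05,-0.06,0.5],"dr":[0,0,0]},{"fingers":-1,"travel":[0,0,0.5],"dr":[0,0,0]},{"fingers":-1,"travel":[0,0,0.4],"dr":[0,0,0]},{"fingers":-1,"travel":[0,0,0.25],"dr":[0,0,0]},{"fingers":-1,"travel":[0,0,0.15],"dr":[0,0,0]},{"fingers":-1,"travel":[0,0,0],"dr":[0,0,0]},{"fingers":-1,"travel":[0,0,0],"dr":[0,0,0]}]'
```

```text
clock: 5.6
eef_pos: [0.4194, -0.1085, 0.0395]
tcp_rot: [-3.141, 0.002, -0.0]
ft_force: [-0.0, 0.2, -1.1]
grip_width: 0.0325
```

```bash
python3 -m handwheel '[{"fingers":-1,"travel":[0,0,0.08],"dr":[0,0,0]},{"fingers":-1,"travel":[0,0,0.04],"dr":[0,0,0]},{"fingers":-1,"travel":[0,0,0],"dr":[0,0,0]}]'
```

```text
clock: 5.85
eef_pos: [0.4198, -0.1085, 0.0369]
tcp_rot: [3.141, -0.002, 0.002]
ft_force: [-0.4, -0.3, -0.3]
grip_width: 0.0326
```

```bash
python3 -m handwheel '[{"fingers":1,"travel":[0,0,0],"dr":[0,0,0]},{"fingers":1,"travel":[0,0,0],"dr":[0,0,0]},{"fingers":1,"travel":[0,0,0],"dr":[0,0,0]},{"fingers":1,"travel":[0,0,0],"dr":[0,0,0]},{"fingers":1,"travel":[0,0,0],"dr":[0,0,0]},{"fingers":1,"travel":[0,0,0],"dr":[0,0,0]},{"fingers":1,"travel":[0,0,0],"dr":[0,0,0]},{"fingers":1,"travel":[0,0,-0.5],"dr":[0,0,0]},{"fingers":1,"travel":[0,0,-1],"dr":[0,0,0]},{"fingers":1,"travel":[0,0,-1],"dr":[0,0,0]}]'
python3 -m handwheel '[{"fingers":1,"travel":[0,0,-1],"dr":[0,0,0]},{"fingers":1,"travel":[0,0,-0.5],"dr":[0,0,0]},{"fingers":1,"travel":[0,0,0],"dr":[0,0,0]},{"fingers":1,"travel":[0,0,0],"dr":[0,0,0]}]'
python3 - <<'E'
from h import *
o=manip.get_obs();e=o['eef_pos'];print(e,o['tcp_rot'])
im,d,P=snap('wrist','w5')
print(fit(P,'salt',(.419,-.11)),fit(P,'small'),fit(P,'mustard'))
for z in(.02,.04,.06,.075,.085):
    p=P.reshape(-1,3);p=p[(abs(p[:,2]-z)<.005)&(np.hypot(p[:,0]-.419,p[:,1]+.11)<.03)];print(z,len(p),p.min(0).round(3) if len(p) else'',p.max(0).round(3) if len(p) else'')
E
```

```text
clock: 6.68
eef_pos: [0.4182, -0.1078, 0.0989]
tcp_rot: [-3.14, 0.001, 0.004]
ft_force: [0.3, 0.2, -0.4]
grip_width: 0.0851
clock: 7.02
eef_pos: [0.4195, -0.1085, 0.1367]
tcp_rot: [3.141, -0.002, 0.002]
ft_force: [0.7, -0.5, -0.7]
grip_width: 0.087
[ 0.41954941 -0.1084745   0.13670895] [ 3.14068537e+00 -1.75425583e-03  1.64567478e-03]
('salt', 732, array([ 418.9, -109.6])) ('small', 838, array([ 418.9, -109.3,   33.7])) ('mustard', 189, array([554.2, -94.1]))
0.02 288 [ 0.398 -0.14   0.015] [ 0.449 -0.081  0.025]
0.04 201 [ 0.419 -0.131  0.035] [ 0.444 -0.089  0.045]
0.06 223 [ 0.418 -0.128  0.055] [ 0.44  -0.091  0.065]
0.075 82 [ 0.428 -0.125  0.07 ] [ 0.439 -0.095  0.08 ]
0.085 520 [ 0.405 -0.125  0.08 ] [ 0.439 -0.092  0.09 ]
```

View pics/w5.png

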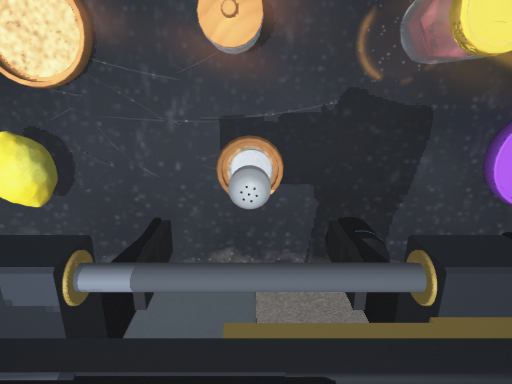

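The shaker stands centred in the small coaster (250,170), and the mustard pot's lid is at (230,8). I'll go to the pot.

```bash
python3 -m handwheel '[{"fingers":1,"travel":[0.9,-0.1,0],"dr":[0,0,0]},{"fingers":1,"travel":[0.9,-0.1,0],"dr":[0,0,0]},{"fingers":1,"travel":[0.9,-0.1,0],"dr":[0,0,0]},{"fingers":1,"travel":[0.9,-0.1,0],"dr":[0,0,0]},{"fingers":1,"travel":[0.9,-0.1,0],"dr":[0,0,0]},{"fingers":1,"travel":[0.9,-0.1,0],"dr":[0,0,0]},{"fingers":1,"travel":[0,0,0.8],"dr":[0,0,0]},{"fingers":1,"travel":[0,0,0.4],"dr":[0,0,0]},{"fingers":1,"travel":[0,0,0],"dr":[0,0,0]},{"fingers":1,"travel":[0,0,0],"dr":[0,0,0]}]'
python3 - <<'E'
from h import *
o=manip.get_obs();e=o['eef_pos'];print(e,o['tcp_rot'])
im,d,P=snap('wrist','w6')
print(fit(P,'mustard'),fit(P,'jarlid'),fit(P,'large'))
E
```

```text
clock: 7.9
eef_pos: [0.5523, -0.0934, 0.1047]
tcp_rot: [-3.141, 0.002, 0.006]
ft_force: [-0.5, 0.4, 0.0]
grip_width: 0.0872
[ 0.55230032 -0.09336222  0.10468164] [-3.14083103e+00  1.85991174e-03  6.35611336e-03]
('mustard', 418, array([553.7, -94.2])) ('jarlid', 2738, array([ 553.7, -267.4,   28.1])) ('large', 2114, array([548.1,  84.7,  50.2]))
```

```bash
python3 -m handwheel '[{"fingers":1,"travel":[0.06,0.03,0.8],"dr":[0,0,0]},{"fingers":1,"travel":[0,0,0.8],"dr":[0,0,0]},{"fingers":1,"travel":[0,0,0.8],"dr":[0,0,0]},{"fingers":1,"travel":[0,0,0.7],"dr":[0,0,0]},{"fingers":1,"travel":[0,0,0.33],"dr":[0,0,0]},{"fingers":1,"travel":[0,0,0],"dr":[0,0,0]},{"fingers":-1,"travel":[0,0,0],"dr":[0,0,0]},{"fingers":-1,"travel":[0,0,0],"dr":[0,0,0]},{"fingers":-1,"travel":[0,0,0],"dr":[0,0,0]},{"fingers":-1,"travel":[0,0,0],"dr":[0,0,0]}]'
python3 -m handwheel '[{"fingers":-1,"travel":[0,0,0],"dr":[0,0,0]},{"fingers":-1,"travel":[0,0,0],"dr":[0,0,0]},{"fingers":-1,"travel":[0,0,0],"dr":[0,0,0]},{"fingers":-1,"travel":[0,0,0],"dr":[0,0,0]},{"fingers":-1,"travel":[0,0,0],"dr":[0,0,0]},{"fingers":-1,"travel":[0,0,0],"dr":[0,0,0]}]'
```

```text
clock: 8.78
eef_pos: [0.5567, -0.0944, 0.0219]
tcp_rot: [3.141, -0.002, 0.003]
ft_force: [-0.0, 0.0, 0.4]
grip_width: 0.0681
clock: 9.28
eef_pos: [0.556, -0.0941, 0.0209]
tcp_rot: [3.142, -0.001, 0.001]
ft_force: [0.2, 1.1, 2.0]
grip_width: 0.0489
```

```bash
python3 -m handwheel '[{"fingers":-1,"travel":[0,0,-0.5],"dr":[0,0,0]},{"fingers":-1,"travel":[0,0,-0.9],"dr":[0,0,0]},{"fingers":-1,"travel":[0,0,-0.9],"dr":[0,0,0]},{"fingers":-1,"travel":[0,0,-0.9],"dr":[0,0,0]},{"fingers":-1,"travel":[-0.15,-0.5,0],"dr":[0,0,0]},{"fingers":-1,"travel":[-0.31,-0.95,0],"dr":[0,0,0]},{"fingers":-1,"travel":[-0.31,-0.95,0],"dr":[0,0,0]},{"fingers":-1,"travel":[-0.31,-0.95,0],"dr":[0,0,0]},{"fingers":-1,"travel":[-0.31,-0.95,0],"dr":[0,0,0]},{"fingers":-1,"travel":[-0.31,-0.95,0],"dr":[0,0,0]}]'
python3 -m handwheel '[{"fingers":-1,"travel":[-0.31,-0.95,0],"dr":[0,0,0]},{"fingers":-1,"travel":[-0.31,-0.95,0],"dr":[0,0,0]},{"fingers":-1,"travel":[-0.31,-0.95,0],"dr":[0,0,0]},{"fingers":-1,"travel":[-0.31,-0.95,0],"dr":[0,0,0]},{"fingers":-1,"travel":[-0.31,-0.95,0],"dr":[0,0,0]},{"fingers":-1,"travel":[-0.31,-0.95,0],"dr":[0,0,0]},{"fingers":-1,"travel":[-0.31,-0.95,0],"dr":[0,0,0]},{"fingers":-1,"travel":[-0.31,-0.95,0],"dr":[0,0,0]},{"fingers":-1,"travel":[-0.31,-0.95,0],"dr":[0,0,0]},{"fingers":-1,"travel":[-0.31,-0.95,0],"dr":[0,0,0]}]'
python3 -m handwheel '[{"fingers":-1,"travel":[-0.15,-0.4,0],"dr":[0,0,0]},{"fingers":-1,"travel":[0,0,0],"dr":[0,0,0]},{"fingers":-1,"travel":[0,0,0],"dr":[0,0,0]}]'
python3 - <<'E'
from h import *
o=manip.get_obs();e=o['eef_pos'];print(e,o['tcp_rot'])
im,d,P=snap('wrist','w7')
p=P.reshape(-1,3);p=p[(p[:,2]>.086)&(p[:,2]<.122)&(np.hypot(*(p[:,:2]-e[:2]).T)<.04)&(p[:,0]>e[0]+.014)]
print(len(p),least_squares(lambda c:np.hypot(p[:,0]-c[0],p[:,1]-c[1])-.026,e[:2],loss='soft_l1',f_scale=.002).x, fit(P,'med'))
E
```

```text
clock: 10.12
eef_pos: [0.5118, 0.0388, 0.1001]
tcp_rot: [3.141, -0.001, -0.002]
ft_force: [-0.1, 0.4, -2.7]
grip_width: 0.0492
clock: 10.95
eef_pos: [0.4345, 0.2758, 0.1001]
tcp_rot: [3.141, -0.001, -0.001]
ft_force: [0.7, 0.3, -1.1]
grip_width: 0.0491
clock: 11.2
eef_pos: [0.4314, 0.2847, 0.1001]
tcp_rot: [3.14, 0.002, -0.002]
ft_force: [0.5, -0.6, -1.4]
grip_width: 0.0492
[0.43136071 0.28473186 0.10014223] [ 3.14046704e+00  1.63300949e-03 -1.53727160e-03]
1106 [0.42898477 0.28447575] ('med', 1063, array([427.8, 308.3,  39.6]))
```

View pics/w7.png

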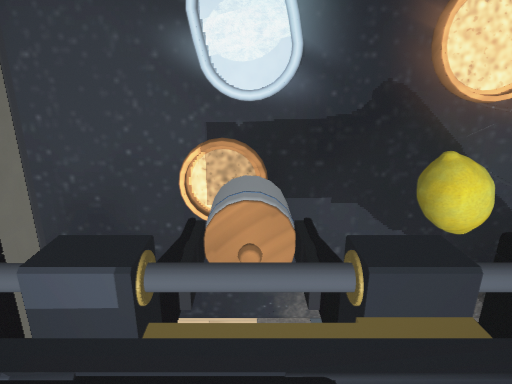

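The pot hangs upright (250,220), about 24 mm right of the medium coaster (222,180). I'll shift it over and lower it.

```bash
python3 -m handwheel '[{"fingers":-1,"travel":[-0.05,-0.5,0],"dr":[0,0,0]},{"fingers":-1,"travel":[-0.02,-0.45,0],"dr":[0,0,0]},{"fingers":-1,"travel":[0,0,0.5],"dr":[0,0,0]},{"fingers":-1,"travel":[0,0,0.8],"dr":[0,0,0]},{"fingers":-1,"travel":[0,0,0.7],"dr":[0,0,0]},{"fingers":-1,"travel":[0,0,0.5],"dr":[0,0,0]},{"fingers":-1,"travel":[0,0,0.3],"dr":[0,0,0]},{"fingers":-1,"travel":[0,0,0.1],"dr":[0,0,0]},{"fingers":-1,"travel":[0,0,0],"dr":[0,0,0]}]'
```

```text
clock: 12.0
eef_pos: [0.4305, 0.3077, 0.0275]
tcp_rot: [3.141, -0.003, -0.002]
ft_force: [-0.6, 0.5, -1.7]
grip_width: 0.0491
```

```bash
python3 -m handwheel '[{"fingers":-1,"travel":[0,0,0.06],"dr":[0,0,0]},{"fingers":-1,"travel":[0,0,0],"dr":[0,0,0]},{"fingers":1,"travel":[0,0,0],"dr":[0,0,0]},{"fingers":1,"travel":[0,0,0],"dr":[0,0,0]},{"fingers":1,"travel":[0,0,0],"dr":[0,0,0]},{"fingers":1,"travel":[0,0,0],"dr":[0,0,0]},{"fingers":1,"travel":[0,0,0],"dr":[0,0,0]},{"fingers":1,"travel":[0,0,-0.4],"dr":[0,0,0]},{"fingers":1,"travel":[0,0,-1],"dr":[0,0,0]},{"fingers":1,"travel":[0,0,-1],"dr":[0,0,0]}]'
python3 -m handwheel '[{"fingers":1,"travel":[0,0,-1],"dr":[0,0,0]},{"fingers":1,"travel":[0,0,-1],"dr":[0,0,0]},{"fingers":1,"travel":[0,0,0],"dr":[0,0,0]},{"fingers":1,"travel":[0,0,0],"dr":[0,0,0]}]'
python3 - <<'E'
from h import *
o=manip.get_obs();e=o['eef_pos'];print(e,o['tcp_rot'])
im,d,P=snap('wrist','w8')
print(fit(P,'mustard',(.427,.308)),fit(P,'med'),fit(P,'large'))
p=P.reshape(-1,3);p=p[(np.hypot(p[:,0]-.428,p[:,1]-.308)<.03)];print(np.sort(p[:,2])[-300::60])
E
```

```text
clock: 12.83
eef_pos: [0.4297, 0.3081, 0.0872]
tcp_rot: [3.141, -0.001, -0.004]
ft_force: [0.5, 0.5, 0.2]
grip_width: 0.0858
clock: 13.17
eef_pos: [0.4317, 0.3093, 0.1388]
tcp_rot: [-3.14, 0.002, -0.006]
ft_force: [-0.5, -0.2, 0.4]
grip_width: 0.087
[0.43172713 0.30927102 0.13875875] [-3.14042426e+00  1.67729611e-03 -5.80346650e-03]
('mustard', 1339, array([435.4, 307.9])) ('med', 1100, array([427.7, 308.3,  39.6])) ('large', 1183, array([543. ,  93.7,  48.3]))
[0.27868334 0.27894788 0.27911672 0.27931116 0.27959643]
```

View pics/w8.png

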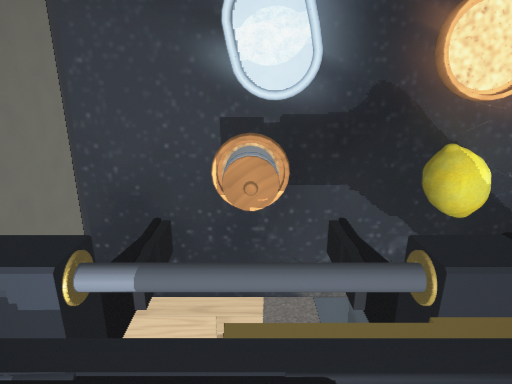

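The pot appears seated inside the medium coaster (250,172). I'll check its height and tilt numerically, and measure the jar, lemon and dish from stored clouds.

Run:
```python
from h import *
P=np.load('pics/w8.npz')['P'].reshape(-1,3)
p=P[(np.hypot(P[:,0]-.428,P[:,1]-.308)<.045)&(P[:,2]<.1)]
q=p[(p[:,2]>.022)&(p[:,2]<.05)];print(least_squares(lambda c:np.hypot(q[:,0]-c[0],q[:,1]-c[1])-.026,[.428,.308],loss='soft_l1',f_scale=.002).x,np.percentile(p[:,2],[50,90,99.5]))
q=p[(p[:,2]>.05)&(p[:,2]<.066)];print('lid plane',np.linalg.lstsq(np.c_[q[:,:2]-q[:,:2].mean(0),np.ones(len(q))],q[:,2],rcond=None)[0],len(q),q.mean(0))
# lemon and dish
for n in('w8','w7','w5','top0','scene0'):
    P=np.load(f'pics/{n}.npz')['P'].reshape(-1,3)
    p=P[(np.hypot(P[:,0]-.422,P[:,1]-.109)<.06)&(P[:,2]>.01)&(P[:,2]<.07)]
    if len(p)>40:print(n,'lemon',len(p),cv2.minAreaRect((p[:,:2]*1000).astype(np.float32)), np.round(p.min(0)[:2],3),np.round(p.max(0)[:2],3))
    p=P[(np.hypot(P[:,0]-.555,P[:,1]-.289)<.07)&(P[:,2]>.01)&(P[:,2]<.03)]
    if len(p)>40:print(n,'dish',cv2.fitEllipse(cv2.convexHull((p[:,:2]*1000).astype(np.float32))))
for n in('w6','top0','scene0'):
    P=np.load(f'pics/{n}.npz')['P'].reshape(-1,3)
    for a,b in((.02,.06),(.08,.095)):
        p=P[(np.hypot(P[:,0]-.55,P[:,1]+.277)<.055)&(P[:,2]>a)&(P[:,2]<b)]
        print(n,'jar',a,len(p),cv2.minAreaRect((p[:,:2]*1000).astype(np.float32)),p.min(0)[:2],p.max(0)[:2])
```

```text
[0.42905437 0.3082892 ] [0.02831696 0.06341526 0.07445251]
lid plane [-0.05215917 -0.00202597  0.06096067] 2434 [0.43216964 0.30832491 0.06096067]
w8 lemon 3819 ((423.76007080078125, 112.08311462402344), (56.23289489746094, 62.860076904296875), 65.3569107055664) [0.386 0.087] [0.46  0.139]
w8 dish ((553.8350219726562, 288.41851806640625), (90.20287322998047, 112.40347290039062), 107.58932495117188)
w7 lemon 4856 ((423.88116455078125, 111.73793029785156), (56.43008041381836, 62.92810821533203), 63.706321716308594) [0.386 0.087] [0.46  0.138]
w7 dish ((549.2319946289062, 288.25048828125), (88.7737045288086, 103.07355499267578), 117.93575286865234)
w5 lemon 3464 ((422.8180236816406, 99.83282470703125), (40.08824157714844, 73.7125244140625), 88.44599151611328) [0.386 0.08 ] [0.46 0.12]
top0 lemon 276 ((423.3888854980469, 107.19220733642578), (70.47903442382812, 50.33466720581055), 1.7401689291000366) [0.388 0.082] [0.458 0.133]
top0 dish ((555.345703125, 286.43804931640625), (88.79739379882812, 115.22843933105469), 103.92411041259766)
scene0 lemon 434 ((418.7318420410156, 113.63381958007
[... 537 characters left out ...]
.24811509]
top0 jar 0.02 66 ((544.1497192382812, -267.3268127441406), (65.1829833984375, 32.631072998046875), 30.842405319213867) [ 0.52145245 -0.29740522] [ 0.58037963 -0.24688098]
top0 jar 0.08 271 ((551.0809326171875, -279.38201904296875), (57.07389450073242, 58.508018493652344), 52.7961540222168) [ 0.52116513 -0.30811453] [ 0.58015244 -0.24996657]
scene0 jar 0.02 193 ((541.2167358398438, -263.3807373046875), (64.77497100830078, 34.79350662231445), 30.532800674438477) [ 0.5180621  -0.29440825] [ 0.5779514  -0.24268447]
scene0 jar 0.08 201 ((548.2642822265625, -273.6082763671875), (56.76951599121094, 60.37641906738281), 42.97246551513672) [ 0.51736611 -0.30790021] [ 0.5765537  -0.24393811]
```

```bash
python3 -m handwheel '[{"fingers":1,"travel":[0.2,1,-0.8],"dr":[0,0,0]},{"fingers":1,"travel":[0.2,1,-0.8],"dr":[0,0,0]},{"fingers":1,"travel":[0.2,1,0],"dr":[0,0,0]},{"fingers":1,"travel":[0.2,1,0],"dr":[0,0,0]},{"fingers":1,"travel":[0.2,1,0],"dr":[0,0,0]},{"fingers":1,"travel":[0.2,1,0],"dr":[0,0,0]},{"fingers":1,"travel":[0.2,1,0],"dr":[0,0,0]},{"fingers":1,"travel":[0.2,1,0],"dr":[0,0,0]},{"fingers":1,"travel":[0.2,1,0],"dr":[0,0,0]},{"fingers":1,"travel":[0.2,1,0],"dr":[0,0,0]}]'
python3 -m handwheel '[{"fingers":1,"travel":[0.1,1,0],"dr":[0,0,0]},{"fingers":1,"travel":[0.1,1,0],"dr":[0,0,0]},{"fingers":1,"travel":[0.1,1,0],"dr":[0,0,0]},{"fingers":1,"travel":[0.1,1,0],"dr":[0,0,0]},{"fingers":1,"travel":[0.1,1,0],"dr":[0,0,0]},{"fingers":1,"travel":[0.1,1,0],"dr":[0,0,0]},{"fingers":1,"travel":[0.1,1,0],"dr":[0,0,0]},{"fingers":1,"travel":[0,1,0],"dr":[0,0,0]},{"fingers":1,"travel":[0,1,0],"dr":[0,0,0]},{"fingers":1,"travel":[0,1,0],"dr":[0,0,0]}]'
python3 -m handwheel '[{"fingers":1,"travel":[0,1,0],"dr":[0,0,0]},{"fingers":1,"travel":[0,1,0],"dr":[0,0,0]},{"fingers":1,"travel":[0,1,0],"dr":[0,0,0]},{"fingers":1,"travel":[0,0.4,0],"dr":[0,0,0]},{"fingers":1,"travel":[0,0,0],"dr":[0,0,0]},{"fingers":1,"travel":[0,0,0],"dr":[0,0,0]}]'
python3 - <<'E'
from h import *
o=manip.get_obs();e=o['eef_pos'];print(e,o['tcp_rot'])
im,d,P=snap('wrist','w9')
p=P.reshape(-1,3);p=p[(np.hypot(p[:,0]-.55,p[:,1]+.277)<.055)]
np.set_printoptions(suppress=True)
q=p[p[:,2]>.08];print('lid',cv2.minEnclosingCircle((q[:,:2]*1000).astype(np.float32)))
q=p[(p[:,2]>.015)&(p[:,2]<.065)];q=q[::max(1,len(q)//600)]
print(len(q),q.min(0),q.max(0))
E
```

```text
clock: 14.05
eef_pos: [0.4795, 0.057, 0.1754]
tcp_rot: [3.141, -0.002, -0.004]
ft_force: [-0.1, 0.8, -0.2]
grip_width: 0.0868
clock: 14.88
eef_pos: [0.4965, -0.1925, 0.1751]
tcp_rot: [-3.14, 0.001, 0.004]
ft_force: [-0.2, -0.0, -0.1]
grip_width: 0.0867
clock: 15.38
eef_pos: [0.4972, -0.2754, 0.1757]
tcp_rot: [-3.139, 0.002, 0.002]
ft_force: [0.4, 0.1, -0.5]
grip_width: 0.087
[ 0.4972132  -0.27539036  0.17565262] [-3.13944033e+00  1.77642257e-03  2.35436969e-03]
lid ((535.7225341796875, -277.00604248046875), 53.080848693847656)
32 [ 0.57556705 -0.29804773  0.05210479] [ 0.57999017 -0.26141148  0.06066351]
```

View pics/w9.png

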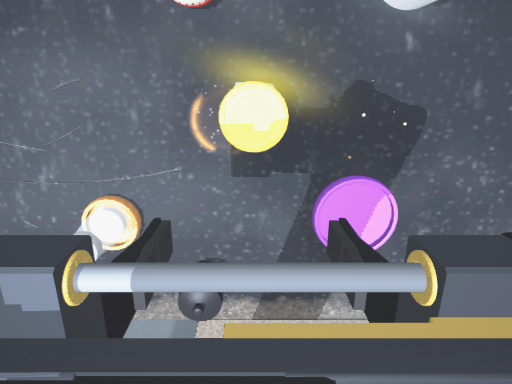

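The jar's lid is at (254,117), and its body is hidden below it. Earlier wrist clouds saw its sides, so I'll fit a rounded box to those.

Run:
```python
from h import *
np.set_printoptions(suppress=True,precision=4)
P=np.load('pics/w9.npz')['P'].reshape(-1,3);p=P[(np.hypot(P[:,0]-.55,P[:,1]+.277)<.055)&(P[:,2]>.078)&(P[:,2]<.1)];print('lid',cv2.minEnclosingCircle((p[:,:2]*1000).astype(np.float32)))
Q=[]
for n in('w1','w2','w3','w4','w5','w6','scene0','top0'):
    P=np.load(f'pics/{n}.npz')['P'].reshape(-1,3);p=P[(np.hypot(P[:,0]-.55,P[:,1]+.277)<.05)&(P[:,2]>.015)&(P[:,2]<.06)]
    print(n,len(p))
    if n[0]=='w' and len(p)>20: Q.append(p[np.random.default_rng(0).permutation(len(p))[:500]])
q=np.vstack(Q)[:,:2]
def sd(c,r):
    a=c[2];d=q-c[:2];X=d@[np.cos(a),np.sin(a)];Y=d@[-np.sin(a),np.cos(a)]
    ax=abs(X)-(.030-r);ay=abs(Y)-(.034-r)
    return np.hypot(np.maximum(ax,0),np.maximum(ay,0))+np.minimum(np.maximum(ax,ay),0)-r
for r in(.005,.012,.02):
  for a in(1.25,1.57,1.9):
    s=least_squares(lambda c:sd(c,r),[.55,-.277,a],x_scale=[.01,.01,.1],loss='soft_l1',f_scale=.001);print(r,s.x,s.cost*1e6)
c=np.zeros((500,500,3),np.uint8)
for x,y in q: cv2.circle(c,(int(250-(y+.277)*4000),int(250-(x-.55)*4000)),1,(255,255,255),-1)
cv2.imwrite('pics/jar.png',c)
```

```text
lid ((550.8562622070312, -279.05126953125), 30.32747459411621)
w1 513
w2 264
w3 370
w4 2781
w5 1968
w6 2751
scene0 221
top0 75
0.005 [ 0.5558 -0.2819  1.4867] 5497.808588266448
0.005 [ 0.5557 -0.2819  1.4887] 5497.862026051189
0.005 [ 0.5554 -0.2788  2.0107] 6323.050766262176
0.012 [ 0.5558 -0.2826  1.5285] 5118.652145825276
0.012 [ 0.5558 -0.2826  1.5285] 5118.652141787828
0.012 [ 0.5558 -0.2826  1.5286] 5118.652152652354
0.02 [ 0.5534 -0.2837  0.433 ] 2762.2199915650153
0.02 [ 0.5555 -0.2813  1.5061] 3662.45802634959
0.02 [ 0.5555 -0.2813  1.5061] 3662.458030085575
```

View pics/jar.png

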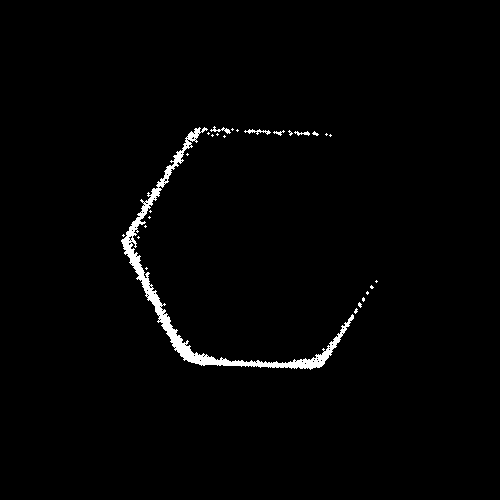

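The jar is a regular hexagon, 59 mm across flats. The flats face world x (about -2.8°) and the corners (68 mm) lie along world y. That contradicts the hint about its axis, so I go by the measurement: turn the jaws a quarter turn and grip across the flats in world x.

```bash
python3 -m handwheel '[{"fingers":1,"travel":[0.8,0.1,0],"dr":[0,0,0]},{"fingers":1,"travel":[0.8,0.05,0],"dr":[0,0,0]},{"fingers":1,"travel":[0.55,0,0],"dr":[0,0,0]},{"fingers":1,"travel":[0,0,0],"dr":[0,0,-6]},{"fingers":1,"travel":[0,0,0],"dr":[0,0,-7]},{"fingers":1,"travel":[0,0,0],"dr":[0,0,-7]},{"fingers":1,"travel":[0,0,0],"dr":[0,0,-7]},{"fingers":1,"travel":[0,0,0],"dr":[0,0,-7]},{"fingers":1,"travel":[0,0,0],"dr":[0,0,-7]},{"fingers":1,"travel":[0,0,0],"dr":[0,0,-7]}]'
python3 -m handwheel '[{"fingers":1,"travel":[0,0,0],"dr":[0,0,-7]},{"fingers":1,"travel":[0,0,0],"dr":[0,0,-7]},{"fingers":1,"travel":[0,0,0],"dr":[0,0,-7]},{"fingers":1,"travel":[0,0,0],"dr":[0,0,-7]},{"fingers":1,"travel":[0,0,0],"dr":[0,0,-7]},{"fingers":1,"travel":[0,0,0],"dr":[0,0,-4]},{"fingers":1,"travel":[0,0,0],"dr":[0,0,0]},{"fingers":1,"travel":[0,0,0],"dr":[0,0,0]},{"fingers":1,"travel":[0,0,0],"dr":[0,0,0]}]'
cat >> h.py <<'E'
from scipy.spatial.transform import Rotation as R
def go(x,y,z):
    o=manip.get_obs();M=R.from_rotvec(o['tcp_rot']).as_matrix();d=M.T@(np.array([x,y,z])-o['eef_pos'])/.025
    print('eef',o['eef_pos'].round(4),'yaw of tool x',np.degrees(np.arctan2(M[1,0],M[0,0])).round(1),'tilt',np.degrees(np.arccos(-M[2,2])).round(2),'units',d.round(2),'F',o['ft_force'].round(1))
E
python3 -c "
from h import *
go(.551,-.279,.031)
im,d,P=snap('wrist','w10')
p=P.reshape(-1,3);p=p[(np.hypot(p[:,0]-.551,p[:,1]+.279)<.055)&(p[:,2]>.078)&(p[:,2]<.1)];print('lid',cv2.minEnclosingCircle((p[:,:2]*1000).astype(np.float32)))"
```

```text
clock: 16.27
eef_pos: [0.5519, -0.2775, 0.1769]
tcp_rot: [-2.864, -1.29, -0.001]
ft_force: [-0.1, 0.7, 0.0]
grip_width: 0.0873
clock: 17.02
eef_pos: [0.5516, -0.2791, 0.1769]
tcp_rot: [-2.28, -2.161, -0.0]
ft_force: [0.5, 0.4, 0.3]
grip_width: 0.0872
eef [ 0.5516 -0.2791  0.1769] yaw of tool x 86.9 tilt 0.01 units [ 0.   -0.02  5.83] F [0.5 0.4 0.3]
lid ((550.7223510742188, -278.2208251953125), 30.34881591796875)
```

```bash
python3 -m handwheel '[{"fingers":1,"travel":[0,-0.02,0.9],"dr":[0,0,0]},{"fingers":1,"travel":[0,0,1],"dr":[0,0,0]},{"fingers":1,"travel":[0,0,1],"dr":[0,0,0]},{"fingers":1,"travel":[0,0,1],"dr":[0,0,0]},{"fingers":1,"travel":[0,0,1],"dr":[0,0,0]},{"fingers":1,"travel":[0,0,0.6],"dr":[0,0,0]},{"fingers":1,"travel":[0,0,0.25],"dr":[0,0,0]},{"fingers":1,"travel":[0,0,0],"dr":[0,0,0]},{"fingers":-1,"travel":[0,0,0],"dr":[0,0,0]},{"fingers":-1,"travel":[0,0,0],"dr":[0,0,0]}]'
python3 -m handwheel '[{"fingers":-1,"travel":[0,0,0],"dr":[0,0,0]},{"fingers":-1,"travel":[0,0,0],"dr":[0,0,0]},{"fingers":-1,"travel":[0,0,0],"dr":[0,0,0]},{"fingers":-1,"travel":[0,0,0],"dr":[0,0,0]},{"fingers":-1,"travel":[0,0,0],"dr":[0,0,0]},{"fingers":-1,"travel":[0,0,0],"dr":[0,0,0]},{"fingers":-1,"travel":[0,0,0],"dr":[0,0,0]}]'
```

```text
clock: 17.9
eef_pos: [0.552, -0.2808, 0.0346]
tcp_rot: [2.278, 2.159, 0.001]
ft_force: [-0.1, -0.1, 0.1]
grip_width: 0.0803
clock: 18.48
eef_pos: [0.551, -0.2808, 0.0337]
tcp_rot: [2.28, 2.161, -0.0]
ft_force: [-1.6, 0.0, 5.7]
grip_width: 0.0593
```

```bash
python3 -m handwheel '[{"fingers":-1,"travel":[0,0,-0.4],"dr":[0,0,0]},{"fingers":-1,"travel":[0,0,-0.7],"dr":[0,0,0]},{"fingers":-1,"travel":[0,0,-0.8],"dr":[0,0,0]},{"fingers":-1,"travel":[0,0,-0.6],"dr":[0,0,0]},{"fingers":-1,"travel":[0,0,0],"dr":[0,0,0]},{"fingers":-1,"travel":[0.4,-0.06,0],"dr":[0,0,0]},{"fingers":-1,"travel":[0.9,-0.06,0],"dr":[0,0,0]},{"fingers":-1,"travel":[0.9,-0.06,0],"dr":[0,0,0]},{"fingers":-1,"travel":[0.9,-0.06,0],"dr":[0,0,0]},{"fingers":-1,"travel":[0.9,-0.06,0],"dr":[0,0,0]}]'
python3 -m handwheel '[{"fingers":-1,"travel":[0.9,-0.06,0],"dr":[0,0,0]},{"fingers":-1,"travel":[0.9,-0.06,0],"dr":[0,0,0]},{"fingers":-1,"travel":[0.9,-0.06,0],"dr":[0,0,0]},{"fingers":-1,"travel":[0.9,-0.06,0],"dr":[0,0,0]},{"fingers":-1,"travel":[0.9,-0.06,0],"dr":[0,0,0]},{"fingers":-1,"travel":[0.9,-0.06,0],"dr":[0,0,0]},{"fingers":-1,"travel":[0.9,-0.06,0],"dr":[0,0,0]},{"fingers":-1,"travel":[0.9,-0.06,0],"dr":[0,0,0]},{"fingers":-1,"travel":[0.9,-0.06,0],"dr":[0,0,0]},{"fingers":-1,"travel":[0.9,-0.06,0],"dr":[0,0,0]}]'
python3 -m handwheel '[{"fingers":-1,"travel":[0.9,-0.06,0],"dr":[0,0,0]},{"fingers":-1,"travel":[0.5,0,0],"dr":[0,0,0]},{"fingers":-1,"travel":[0.2,0,0],"dr":[0,0,0]},{"fingers":-1,"travel":[0,0,0],"dr":[0,0,0]},{"fingers":-1,"travel":[0,0,0],"dr":[0,0,0]}]'
python3 - <<'E'
from h import *
go(.5475,.0855,.0387);im,d,P=snap('wrist','w11');print(fit(P,'large'))
P=P.reshape(-1,3)
for a,b in((.07,.11),(.135,.16)):
    p=P[(np.hypot(P[:,0]-.547,P[:,1]-.087)<.06)&(P[:,2]>a)&(P[:,2]<b)];print(len(p),p.min(0),p.max(0))
E
```

```text
clock: 19.32
eef_pos: [0.547, -0.1778, 0.0934]
tcp_rot: [-2.277, -2.159, 0.002]
ft_force: [0.0, 0.9, -2.1]
grip_width: 0.059
clock: 20.15
eef_pos: [0.5436, 0.047, 0.0936]
tcp_rot: [-2.278, -2.16, 0.004]
ft_force: [0.8, 0.3, -2.2]
grip_width: 0.0593
clock: 20.57
eef_pos: [0.5455, 0.0846, 0.0944]
tcp_rot: [-2.279, -2.161, 0.003]
ft_force: [0.6, -0.0, -2.6]
grip_width: 0.0595
eef [0.5455 0.0846 0.0944] yaw of tool x 86.9 tilt 0.12 units [0.04 0.08 2.23] F [ 0.6 -0.  -2.6]
('large', 1317, array([548. ,  87. ,  49.3]))
1361 [0.51730536 0.10142684 0.07000621] [0.57505439 0.11991035 0.10999834]
9885 [0.50435882 0.05710946 0.1350071 ] [0.58796912 0.11717384 0.15998992]
```

View pics/w11.png

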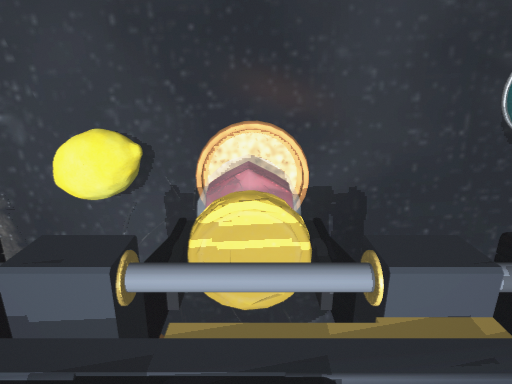

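The jar hangs upright over the large coaster (253,170) and is centred to within 2 mm. I'll lower it.

```bash
python3 -m handwheel '[{"fingers":-1,"travel":[0,0.06,0.4],"dr":[0,0,0]},{"fingers":-1,"travel":[0,0,0.6],"dr":[0,0,0]},{"fingers":-1,"travel":[0,0,0.6],"dr":[0,0,0]},{"fingers":-1,"travel":[0,0,0.35],"dr":[0,0,0]},{"fingers":-1,"travel":[0,0,0.15],"dr":[0,0,0]},{"fingers":-1,"travel":[0,0,0.05],"dr":[0,0,0]},{"fingers":-1,"travel":[0,0,0],"dr":[0,0,0]}]'
```

```text
clock: 21.2
eef_pos: [0.5479, 0.085, 0.0416]
tcp_rot: [-2.28, -2.161, 0.0]
ft_force: [0.3, 0.6, -2.3]
grip_width: 0.0596
```

```bash
python3 -m handwheel '[{"fingers":-1,"travel":[0,0,0.08],"dr":[0,0,0]},{"fingers":-1,"travel":[0,0,0.05],"dr":[0,0,0]},{"fingers":-1,"travel":[0,0,0],"dr":[0,0,0]},{"fingers":-1,"travel":[0,0,0],"dr":[0,0,0]}]'
```

```text
clock: 21.53
eef_pos: [0.5482, 0.0853, 0.0388]
tcp_rot: [2.28, 2.161, 0.001]
ft_force: [0.2, -0.2, -2.6]
grip_width: 0.0593
```

```bash
python3 -m handwheel '[{"fingers":-1,"travel":[0,0,0.06],"dr":[0,0,0]},{"fingers":-1,"travel":[0,0,0],"dr":[0,0,0]},{"fingers":-1,"travel":[0,0,0],"dr":[0,0,0]}]'
```

```text
clock: 21.78
eef_pos: [0.5483, 0.0855, 0.0387]
tcp_rot: [2.279, 2.161, -0.0]
ft_force: [-3.6, -1.0, 7.7]
grip_width: 0.0593
```

Contact. I'll release and retreat.

```bash
python3 -m handwheel '[{"fingers":1,"travel":[0,0,-0.04],"dr":[0,0,0]},{"fingers":1,"travel":[0,0,0],"dr":[0,0,0]},{"fingers":1,"travel":[0,0,0],"dr":[0,0,0]},{"fingers":1,"travel":[0,0,0],"dr":[0,0,0]},{"fingers":1,"travel":[0,0,0],"dr":[0,0,0]},{"fingers":1,"travel":[0,0,0],"dr":[0,0,0]},{"fingers":1,"travel":[0,0,-0.4],"dr":[0,0,0]},{"fingers":1,"travel":[0,0,-1],"dr":[0,0,0]},{"fingers":1,"travel":[0,0,-1],"dr":[0,0,0]},{"fingers":1,"travel":[0,0,-1],"dr":[0,0,0]}]'
python3 -m handwheel '[{"fingers":1,"travel":[0,0,-1],"dr":[0,0,0]},{"fingers":1,"travel":[0,0,-1],"dr":[0,0,0]},{"fingers":1,"travel":[0,0,0],"dr":[0,0,0]},{"fingers":1,"travel":[0,0,0],"dr":[0,0,0]}]'
python3 - <<'E'
from h import *
go(.424,.110,.18);im,d,P=snap('wrist','w12');P=P.reshape(-1,3);print(fit(P,'large'))
p=P[(np.hypot(P[:,0]-.547,P[:,1]-.087)<.05)&(P[:,2]>.081)&(P[:,2]<.11)];print('lid',cv2.minEnclosingCircle((p[:,:2]*1000).astype(np.float32)),np.percentile(p[:,2],[5,50,95]))
p=p[p[:,2]>.088];print('plane',np.linalg.lstsq(np.c_[p[:,:2]-p[:,:2].mean(0),np.ones(len(p))],p[:,2],rcond=None)[0])
p=P[(np.hypot(P[:,0]-.422,P[:,1]-.109)<.06)&(P[:,2]>.012)&(P[:,2]<.07)];print('lemon',len(p),p.min(0),p.max(0))
np.save('pics/lem.npy',p)
for z in(.02,.03,.04,.05):
    q=p[abs(p[:,2]-z)<.005]; print(z,len(q),q.min(0)[:2].round(3),q.max(0)[:2].round(3),cv2.minAreaRect((q[:,:2]*1000).astype(np.float32)))
E
```

```text
clock: 22.62
eef_pos: [0.5476, 0.0855, 0.1244]
tcp_rot: [-2.279, -2.162, 0.0]
ft_force: [0.3, 0.1, 0.3]
grip_width: 0.0872
clock: 22.95
eef_pos: [0.549, 0.0856, 0.1751]
tcp_rot: [2.278, 2.159, 0.004]
ft_force: [-0.1, -0.9, -1.3]
grip_width: 0.0866
eef [0.549  0.0856 0.1751] yaw of tool x 86.9 tilt 0.22 units [ 0.71 -5.04 -0.22] F [-0.1 -0.9 -1.3]
('large', 1040, array([548. ,  86.3,  49.7]))
lid ((548.0330810546875, 87.81838989257812), 30.43292236328125) [0.08955695 0.09181313 0.09321272]
plane [ 0.00097736 -0.00553785  0.09185052]
lemon 2887 [0.38848853 0.08196872 0.02189185] [0.46039746 0.1376773  0.05723   ]
0.02 9 [0.432 0.093] [0.454 0.137] ((447.6443786621094, 117.68472290039062), (16.433542251586914, 46.49948501586914), 19.72239112854004)
0.03 259 [0.389 0.085] [0.46  0.138] ((426.90460205078125, 109.19706726074219), (57.3702278137207, 55.26688003540039), 62.31047821044922)
0.04 779 [0.388 0.082] [0.459 0.136] ((423.2518310546875, 108.86837768554688), (60.22021484375, 58.25410079956055), 57.510650634765625)
0.05 1596 [0.396 0.087] [0.45  0.132] ((422.9357604980469, 109.12614440917969), (45.48767852783203, 52.60597229003906), 84.18940734863281)
```

View pics/w12.png

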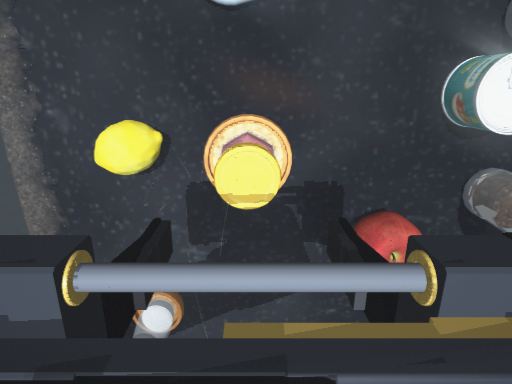

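The jar is seated: lid level, top at 92 mm, centred at (248,160). The lemon is at (128,147) with its tip towards world +x. I'll work out its axis.

Run:
```python
from h import *
Q=[]
for n in('w12','w8','w5'):
    P=np.load(f'pics/{n}.npz')['P'].reshape(-1,3);p=P[(np.hypot(P[:,0]-.422,P[:,1]-.109)<.06)&(P[:,2]>.012)&(P[:,2]<.062)];Q.append(p)
for q in (Q[0],Q[1],np.vstack(Q)):
    for z in(.025,.035):
        h=cv2.convexHull((q[q[:,2]>z][:,:2]*1000).astype(np.float32));m=cv2.moments(h)
        print(z,m['m10']/m['m00'],m['m01']/m['m00'],'yaw',np.degrees(.5*np.arctan2(2*m['mu11'],m['mu20']-m['mu02'])),cv2.fitEllipse(h))
# oriented extents
q=np.vstack(Q)[:,:2]
for a in range(-20,31,5):
    c=np.radians(a);y=q@[-np.sin(c),np.cos(c)];x=q@[np.cos(c),np.sin(c)];print(a,np.round([np.ptp(x),np.ptp(y),(x.max()+x.min())/2*np.cos(c)-(y.max()+y.min())/2*np.sin(c),(x.max()+x.min())/2*np.sin(c)+(y.max()+y.min())/2*np.cos(c)],4))
for n in('w8','top0','scene0'):
    P=np.load(f'pics/{n}.npz')['P'].reshape(-1,3);p=P[(np.hypot(P[:,0]-.555,P[:,1]-.289)<.07)&(P[:,2]>.01)&(P[:,2]<.03)]
    h=cv2.convexHull((p[:,:2]*1000).astype(np.float32));m=cv2.moments(h);print('dish',m['m10']/m['m00'],m['m01']/m['m00'],np.degrees(.5*np.arctan2(2*m['mu11'],m['mu20']-m['mu02'])))
```

```text
0.025 424.1656559562606 109.55364246474691 yaw 15.858316711437476 ((424.12567138671875, 109.47862243652344), (53.70774841308594, 72.14471435546875), 105.90609741210938)
0.035 423.3754538256055 109.09650352795317 yaw 14.928627514708039 ((423.2544860839844, 109.08143615722656), (52.5764274597168, 69.68216705322266), 105.93362426757812)
0.025 423.51733656664305 111.99663179021975 yaw 10.719411137132258 ((423.4886779785156, 111.55367279052734), (50.73545455932617, 73.6897964477539), 104.17276000976562)
0.035 423.1608568977481 111.34180960299004 yaw 9.766662768476342 ((423.0670166015625, 110.82361602783203), (50.458229064941406, 68.51717376708984), 101.8798599243164)
0.025 422.8358596467242 108.88451971660754 yaw 18.15423316122712 ((423.259765625, 109.179443359375), (55.809326171875, 74.78194427490234), 109.21388244628906)
0.035 422.99629577951066 108.70510135912299 yaw 16.54042036783008 ((422.9946594238281, 108.76042175292969), (54.650787353515625, 70.2515869140625), 107.10851287841797)
-20 [0.0655 0.061  0.4227 0.1089]
-15 [0.068  0.0603 0.4231 0.1089]
-10 [0.0706 0.0594 0.4231 0.1088]
-5 [0.0728 0.0592 0.4231 0.1092]
0 [0.0745 0.0588 0.4231 0.1093]
5 [0.0761 0.058  0.423  0.1095]
10 [0.0771 0.0571 0.4228 0.1094]
15 [0.0776 0.0567 0.4228 0.109 ]
20 [0.0777 0.0568 0.4229 0.1089]
25 [0.0772 0.0575 0.4229 0.1089]
30 [0.0761 0.0579 0.4231 0.1087]
dish 545.660630889997 287.2933134606645 57.469763815426326
dish 555.3996748981303 286.6852904240576 13.725729699100745
dish 553.7430435189864 290.49356949634677 12.327002646767676
```

```bash
python3 -m handwheel '[{"fingers":1,"travel":[0.14,-1,0],"dr":[0,0,0]},{"fingers":1,"travel":[0.14,-1,0],"dr":[0,0,0]},{"fingers":1,"travel":[0.14,-1,0],"dr":[0,0,0]},{"fingers":1,"travel":[0.14,-1,0],"dr":[0,0,0]},{"fingers":1,"travel":[0.14,-1,0],"dr":[0,0,0]},{"fingers":1,"travel":[0,0,0],"dr":[0,0,7]},{"fingers":1,"travel":[0,0,0],"dr":[0,0,7]},{"fingers":1,"travel":[0,0,0],"dr":[0,0,7]},{"fingers":1,"travel":[0,0,0],"dr":[0,0,7]},{"fingers":1,"travel":[0,0,0],"dr":[0,0,7]}]'
python3 -m handwheel '[{"fingers":1,"travel":[0,0,0],"dr":[0,0,7]},{"fingers":1,"travel":[0,0,0],"dr":[0,0,7]},{"fingers":1,"travel":[0,0,0],"dr":[0,0,7]},{"fingers":1,"travel":[0,0,0],"dr":[0,0,7]},{"fingers":1,"travel":[0,0,0],"dr":[0,0,7]},{"fingers":1,"travel":[0,0,0],"dr":[0,0,1]},{"fingers":1,"travel":[0,0,0],"dr":[0,0,0]},{"fingers":1,"travel":[0,0,0],"dr":[0,0,0]}]'
python3 - <<'E'
from h import *
go(.423,.109,.012);im,d,P=snap('wrist','w13');P=P.reshape(-1,3)
q=P[(np.hypot(P[:,0]-.422,P[:,1]-.109)<.05)&(P[:,2]>.025)&(P[:,2]<.062)];print(len(q),cv2.fitEllipse(cv2.convexHull((q[:,:2]*1000).astype(np.float32))))
p=P[(np.hypot(P[:,0]-.555,P[:,1]-.289)<.07)&(P[:,2]>.01)&(P[:,2]<.03)];print(len(p),cv2.fitEllipse(cv2.convexHull((p[:,:2]*1000).astype(np.float32))))
E
```

```text
clock: 23.83
eef_pos: [0.4229, 0.1092, 0.1717]
tcp_rot: [-2.828, -1.367, 0.003]
ft_force: [-0.3, 0.2, 0.3]
grip_width: 0.0869
clock: 24.5
eef_pos: [0.4235, 0.1093, 0.1724]
tcp_rot: [-3.11, -0.44, 0.002]
ft_force: [0.5, -0.3, 0.3]
grip_width: 0.0874
eef [0.4235 0.1093 0.1724] yaw of tool x 16.1 tilt 0.07 units [-0.01  0.01  6.41] F [ 0.5 -0.3  0.3]
2714 ((423.4596862792969, 109.08395385742188), (53.347068786621094, 73.55513000488281), 104.84630584716797)
1123 ((534.5226440429688, 281.6327209472656), (68.85033416748047, 82.50048065185547), 18.183422088623047)
```

View pics/w13.png

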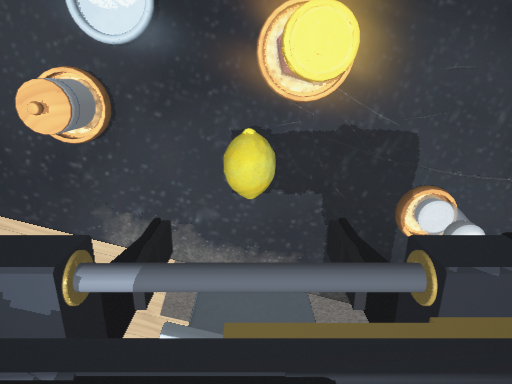

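The lemon (249,163) lies straight along the tool's x. I'll grip it.

```bash
python3 -m handwheel '[{"fingers":1,"travel":[0,0,1],"dr":[0,0,0]},{"fingers":1,"travel":[0,0,1],"dr":[0,0,0]},{"fingers":1,"travel":[0,0,1],"dr":[0,0,0]},{"fingers":1,"travel":[0,0,1],"dr":[0,0,0]},{"fingers":1,"travel":[0,0,1],"dr":[0,0,0]},{"fingers":1,"travel":[0,0,0.8],"dr":[0,0,0]},{"fingers":1,"travel":[0,0,0.4],"dr":[0,0,0]},{"fingers":1,"travel":[0,0,0.2],"dr":[0,0,0]},{"fingers":1,"travel":[0,0,0],"dr":[0,0,0]},{"fingers":-1,"travel":[0,0,0],"dr":[0,0,0]}]'
python3 -m handwheel '[{"fingers":-1,"travel":[0,0,0],"dr":[0,0,0]},{"fingers":-1,"travel":[0,0,0],"dr":[0,0,0]},{"fingers":-1,"travel":[0,0,0],"dr":[0,0,0]},{"fingers":-1,"travel":[0,0,0],"dr":[0,0,0]},{"fingers":-1,"travel":[0,0,0],"dr":[0,0,0]},{"fingers":-1,"travel":[0,0,0],"dr":[0,0,0]},{"fingers":-1,"travel":[0,0,0],"dr":[0,0,0]},{"fingers":-1,"travel":[0,0,0],"dr":[0,0,0]}]'
```

```text
clock: 25.38
eef_pos: [0.4242, 0.1097, 0.0132]
tcp_rot: [-3.111, -0.437, -0.0]
ft_force: [0.5, 0.7, 0.1]
grip_width: 0.0846
clock: 26.05
eef_pos: [0.4241, 0.1094, 0.013]
tcp_rot: [3.111, 0.435, 0.0]
ft_force: [0.2, -0.2, 0.4]
grip_width: 0.0472
```

```bash
python3 -m handwheel '[{"fingers":-1,"travel":[0,0,0],"dr":[0,0,0]},{"fingers":-1,"travel":[0,0,-0.4],"dr":[0,0,0]},{"fingers":-1,"travel":[0,0,-0.7],"dr":[0,0,0]},{"fingers":-1,"travel":[0,0,-0.8],"dr":[0,0,0]},{"fingers":-1,"travel":[0,0,-0.7],"dr":[0,0,0]},{"fingers":-1,"travel":[0,0,0],"dr":[0,0,0]}]'
python3 -m handwheel '[{"fingers":-1,"travel":[0.5,-0.4,0],"dr":[0,0,0]},{"fingers":-1,"travel":[0.9,-0.7,0],"dr":[0,0,0]},{"fingers":-1,"travel":[0.9,-0.7,0],"dr":[0,0,0]},{"fingers":-1,"travel":[0.9,-0.7,0],"dr":[0,0,0]},{"fingers":-1,"travel":[0.9,-0.7,0],"dr":[0,0,0]},{"fingers":-1,"travel":[0.9,-0.7,0],"dr":[0,0,0]},{"fingers":-1,"travel":[0.9,-0.7,0],"dr":[0,0,0]},{"fingers":-1,"travel":[0.8,-0.6,0],"dr":[0,0,0]},{"fingers":-1,"travel":[0.2,-0.1,0],"dr":[0,0,0]},{"fingers":-1,"travel":[0,0,0],"dr":[0,0,0]}]'
python3 - <<'E'
from h import *
go(.5545,.2885,.019);im,d,P=snap('wrist','w14');P=P.reshape(-1,3);e=manip.get_obs()['eef_pos']
p=P[(np.hypot(P[:,0]-.555,P[:,1]-.289)<.07)&(P[:,2]>.009)&(P[:,2]<.03)];h=cv2.convexHull((p[:,:2]*1000).astype(np.float32));print(len(p),cv2.fitEllipse(h),p.max(0),p.min(0))
q=P[(np.hypot(P[:,0]-e[0],P[:,1]-e[1])<.05)&(P[:,2]>.06)&(P[:,2]<.13)];print(len(q),q.max(0))
E
```

```text
clock: 26.55
eef_pos: [0.4263, 0.1099, 0.0806]
tcp_rot: [3.11, 0.435, 0.008]
ft_force: [1.1, 0.7, -0.7]
grip_width: 0.0472
clock: 27.38
eef_pos: [0.5529, 0.286, 0.0762]
tcp_rot: [-3.109, -0.439, 0.004]
ft_force: [-0.5, -0.9, -1.1]
grip_width: 0.0472
eef [0.5529 0.286  0.0762] yaw of tool x 16.1 tilt 0.16 units [ 0.09 -0.07  2.29] F [-0.5 -0.9 -1.1]
2638 ((557.0077514648438, 288.4449462890625), (91.53121185302734, 114.3498306274414), 102.25525665283203) [0.61297    0.33429217 0.01588671] [0.51402834 0.24190564 0.00902228]
8470 [0.58911277 0.32061931 0.12999293]
```

View pics/w14.png

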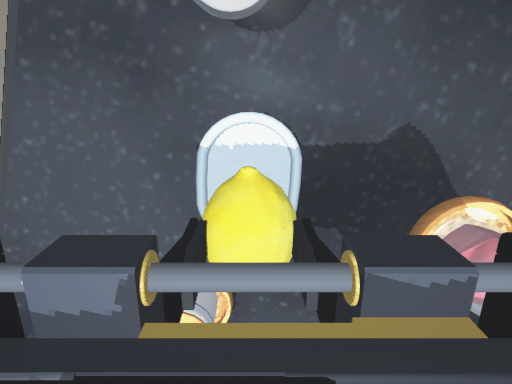

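The lemon (250,220) is lined up over the dish (250,165). I'll turn it 3.5°, shift 3 mm and lower.

```bash
python3 -m handwheel '[{"fingers":-1,"travel":[0.12,-0.06,0],"dr":[0,0,3.5]},{"fingers":-1,"travel":[0,0,0.5],"dr":[0,0,0]},{"fingers":-1,"travel":[0,0,0.7],"dr":[0,0,0]},{"fingers":-1,"travel":[0,0,0.6],"dr":[0,0,0]},{"fingers":-1,"travel":[0,0,0.3],"dr":[0,0,0]},{"fingers":-1,"travel":[0,0,0.1],"dr":[0,0,0]},{"fingers":-1,"travel":[0,0,0],"dr":[0,0,0]},{"fingers":-1,"travel":[0,0,0],"dr":[0,0,0]}]'; python3 -c "
from h import *
go(.5553,.2881,.0185)"
```

```text
clock: 28.1
eef_pos: [0.5561, 0.2865, 0.0232]
tcp_rot: [-3.123, -0.341, -0.001]
ft_force: [0.2, -0.2, -1.1]
grip_width: 0.0469
eef [0.5561 0.2865 0.0232] yaw of tool x 12.4 tilt 0.02 units [-0.02 -0.07  0.19] F [ 0.2 -0.2 -1.1]
```

```bash
python3 -m handwheel '[{"fingers":-1,"travel":[0,-0.06,0.1],"dr":[0,0,0]},{"fingers":-1,"travel":[0,0,0.06],"dr":[0,0,0]},{"fingers":-1,"travel":[0,0,0],"dr":[0,0,0]},{"fingers":-1,"travel":[0,0,0],"dr":[0,0,0]}]'
```

```text
clock: 28.43
eef_pos: [0.5556, 0.288, 0.0191]
tcp_rot: [3.123, 0.341, 0.0]
ft_force: [-0.8, -0.7, -0.7]
grip_width: 0.047
```

```bash
python3 -m handwheel '[{"fingers":-1,"travel":[0,0,0.03],"dr":[0,0,0]},{"fingers":-1,"travel":[0,0,0],"dr":[0,0,0]},{"fingers":1,"travel":[0,0,0],"dr":[0,0,0]},{"fingers":1,"travel":[0,0,0],"dr":[0,0,0]},{"fingers":1,"travel":[0,0,0],"dr":[0,0,0]},{"fingers":1,"travel":[0,0,0],"dr":[0,0,0]},{"fingers":1,"travel":[0,0,0],"dr":[0,0,0]},{"fingers":1,"travel":[0,0,0],"dr":[0,0,0]},{"fingers":1,"travel":[0,0,-0.4],"dr":[0,0,0]},{"fingers":1,"travel":[0,0,-1],"dr":[0,0,0]}]'
python3 -m handwheel '[{"fingers":1,"travel":[0,0,-1],"dr":[0,0,0]},{"fingers":1,"travel":[0,0,-1],"dr":[0,0,0]},{"fingers":1,"travel":[-0.3,0,-1],"dr":[0,0,0]},{"fingers":1,"travel":[-1,0,-1],"dr":[0,0,0]},{"fingers":1,"travel":[-1,0,0],"dr":[0,0,0]},{"fingers":1,"travel":[-1,0,0],"dr":[0,0,0]},{"fingers":1,"travel":[-0.6,0,0],"dr":[0,0,0]},{"fingers":1,"travel":[0,0,0],"dr":[0,0,0]},{"fingers":1,"travel":[0,0,0],"dr":[0,0,0]}]'
python3 - <<'E'
from h import *
go(.5,.28,.2);im,d,W=snap('wrist','w15');a,_,S=snap('scene','s3');_,_,T=snap('top','t3')
cv2.imwrite('pics/end.png',np.hstack([cv2.resize(im,(400,300)),cv2.resize(a[130:330,60:360],(400,300))]))
for nm,P in(('w',W),('s',S),('t',T)):
    P=P.reshape(-1,3)
    q=P[(np.hypot(P[:,0]-.555,P[:,1]-.288)<.05)&(P[:,2]>.03)&(P[:,2]<.1)]
    if len(q)>20:print(nm,'lemon',len(q),cv2.fitEllipse(cv2.convexHull((q[:,:2]*1000).astype(np.float32))),q[:,2].max())
    for k,x,y in(('salt',.419,-.11),('must',.428,.308),('jar',.548,.087)):
        q=P[(np.hypot(P[:,0]-x,P[:,1]-y)<.032)&(P[:,2]>.05)&(P[:,2]<.11)]
        if len(q)>10:print(nm,k,q.mean(0).round(3),np.percentile(q[:,2],98).round(3))
E
```

```text
clock: 29.27
eef_pos: [0.5534, 0.2863, 0.0507]
tcp_rot: [3.121, 0.34, -0.009]
ft_force: [-0.8, -0.3, -0.8]
grip_width: 0.0854
clock: 30.02
eef_pos: [0.4607, 0.2668, 0.1541]
tcp_rot: [3.122, 0.34, 0.004]
ft_force: [0.6, 0.2, 0.6]
grip_width: 0.0869
eef [0.4607 0.2668 0.1541] yaw of tool x 12.4 tilt 0.16 units [ 1.65 -0.18 -1.83] F [0.6 0.2 0.6]
w lemon 4008 ((554.278564453125, 287.51214599609375), (54.06535339355469, 73.70027923583984), 102.95511627197266) 0.06264823045352091
w must [0.433 0.308 0.062] 0.074
w jar [0.546 0.1   0.084] 0.093
s lemon 339 ((551.8333740234375, 291.1481018066406), (50.62724304199219, 73.57516479492188), 107.95649719238281) 0.062372322557060156
s salt [ 0.414 -0.099  0.076] 0.095
s must [0.424 0.312 0.06 ] 0.073
s jar [0.539 0.093 0.083] 0.094
t lemon 199 ((553.2586669921875, 285.58367919921875), (52.54786682128906, 72.43257904052734), 100.00711822509766) 0.06335201946338564
t salt [ 0.421 -0.108  0.084] 0.096
t must [0.434 0.291 0.059] 0.063
t jar [0.545 0.085 0.089] 0.095
```

View pics/end.png

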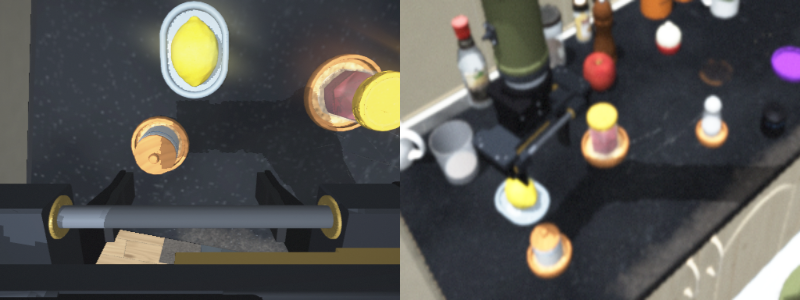

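Every item is seated: the lemon lies along the dish (195,50), and the pot, jar and shaker stand in their coasters. The apple and glass have not been touched. I'll hand the job in.

```bash
python3 -c "
from h import *
print(manip.sign_off(), manip.get_obs()['clock'])"
```

```text
the job is handed in; nothing more can be done
the job is handed in; nothing more can be done
```

I set the salt shaker in the small coaster, the white mustard pot in the medium one and the jam jar in the large one. Then I laid the lemon lengthways in the oval dish. The job took about 30 s of robot time and I handed it in; `sign_off` reports no verdict.

**Last checks:** measured tops are within about 2 mm of an item sitting on its holder's 5 mm floor.

| Item | Measured top | Expected top |
|---|---|---|
| Shaker | 95–96 mm | 95 mm |
| Pot | 73–74 mm (top camera, partly hidden: 63 mm) | 74 mm |
| Jar | 93–95 mm | 91 mm |
| Lemon | 62–63 mm | 61 mm |

- **Position:** wrist views after each release put the shaker, pot and jar within 2 mm of their coaster centres, upright. The lemon is within about 3 mm of the dish centre and a few degrees of its axis.
- **Apple and glass:** neither was touched, and both appear where they were; I did not measure their positions again.

**What disagreed:**
- The fixed cameras differed from each other by up to 6 mm sideways, so I relied on the wrist camera.
- The shaker's grip read 33 mm where its body is 44 mm, so it seems to have been held at a narrower waist.
- The jar proved to be a hexagon with its flats facing world x, not world y as the description suggests. I gripped it across those flats, at a reading of 59 mm.

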